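# Press the cap onto a sample cassette in the ratchet clamp

## Task

Lay the sample cassette in the cradle of the bench ratchet clamp and pump the clamp's trigger until the moving jaw has pressed the push-fit end cap firmly home: feel for the trigger going firm and stop right there, mid-stroke if need be, because squeezing on cracks the cap. Then press the release so that the jaw springs all the way back, and leave the closed cassette lying free in the cradle. Leave the flask, the jar and the weight where they stand.

Things in the scene. Friction and masses are not known exactly. Their poses are not given: they have to be found in the camera images.
- clamp: Grey bench ratchet clamp, fixed, 340 x 80 mm. Origin at bench level in its middle plane; local x is the way the jaw closes, z up. Along x: bare metal trigger (x -194 mm), head (-137 to -45, 90 high) with the release on its front top, moving jaw, cradle channel, end stop block (62 wide, 76 high). The jaw bar has 7 mm ratchet teeth: each full pump advances it a tooth and a pawl holds it.
- cradle (a point): Middle of the cradle's floor, 30 mm above the bench, the point over which the middle of the cassette body should be laid. The channel is 44 mm wide between rails whose lips flare outward and reach 21 mm above the floor; it runs along the clamp's x from 61 mm before to 47 mm beyond this point.
- stop_face (a point): Centre of the end stop's face that looks at the moving jaw, 53 mm above the bench. The stop is locked, but where along the clamp differs by 7 mm from run to run.
- pad: Sprung rubber-faced pad on the moving jaw, 34 mm wide, 36 mm high, with its spring behind it (20 N per mm, 6 mm travel). It is what bears on the cassette. Axes as the clamp's; with jaw and pad fully back its origin is the clamp's origin, and it moves along the clamp's x with the jaw.
- jaw_face (a point): Centre of the moving pad's face, 53 mm above the bench.
- jaw (a joint): How far the moving jaw (without its sprung pad) has advanced, in m: 0 fully back, up to 0.058. A spring of 4 to 6 N pulls it back when the pawls are lifted. It starts somewhere between 0 and 9 mm.
- trigger (a joint): Pump trigger, rad: 0 up (spring return), 0.4 down on its stop; 0.05 is free play, from 0.3 the jaw has gained a tooth. Hinge 95 mm from its roller; leverage on the jaw 3.2. Push there: 3 to 6 N idle, 8 to 11 N while the cap slides in, then it climbs steeply once the cap has bottomed (about 14 N at 28 N on the cassette, which is firm enough; 18 N at 42 N, too much).
- trigger_pad (a point): Top of the roller at the trigger's outer end, midway: a freely turning aluminium roller 18 mm thick, 36 mm long, lying across the clamp. At rest this point is about 122 mm above the bench; pushing it straight down by 37 mm is the full stroke, 35 mm is enough for a tooth; on the way the roller swings up to 5 mm along the clamp.
- release (a joint): Release plunger, in m: 0 up (spring), 0.009 fully down. From about 0.006 both pawls are lifted and the jaw springs back. Takes 5 to 15 N. It works with the trigger up.
- release_top (a point): Middle of the top face of the release, a steel block 22 by 30 mm standing on the front top of the head, about 102 mm above the bench; pressed straight down.
- cassette: Sample cassette, a loose aluminium box with a round window in its top; body 80 mm long (local x), 36 mm wide (y), 46 mm high, 0.25 to 0.45 kg. Origin at the middle of the body's underside. At its +x end sits the push-fit cap. It may lie in the cradle either way round, along the channel.
- cap (a joint): How far the end cap has been pushed into the cassette, in m: it starts 0 to 0.004, and 0.012 is fully home (bottomed). Friction of 12 N; it stays where it is pushed. Over all the cassette is 106 mm long with the cap at 0 and 94 mm with the cap home.
- cap_end (a point): Centre of the outer face of the end cap (grey plastic, 36 mm wide, 44 mm high, 14 mm thick), 23 mm above the cassette's underside.
- flask: Bystander: closed conical glass flask, 72 mm across, 105 mm high; origin at the middle of its underside.
- jar: Bystander: brown glass jar with white lid, 60 mm across, 85 mm high; origin at the middle of its underside.
- weight: Bystander: steel balance weight with a knob, 52 mm across, 70 mm high; origin at the middle of its underside.
Not all that is in view belongs to the job. Of the things that look like the cassette, the smallest one is meant.

How it is judged (in metres and radians):
On the way, in this order (a step that is already met when the one before it is completed fails the run):
1. the cassette lies in the cradle, let go (x of cassette in the frame of clamp between 0.045 and 0.105 m and y of cassette in the frame of clamp between -0.008 and 0.008 m and z of cassette in the frame of clamp between 0.026 and 0.034 m and angle between the x axis of cassette and the x axis of clamp, either way round below 0.15 rad and contact force between the fingers and cassette below 0.2 N), for 0.2 s.
2. pumping the trigger brings the jaw's pad to bear on the cassette (x of cassette in the frame of clamp between 0.045 and 0.105 m and y of cassette in the frame of clamp between -0.008 and 0.008 m and z of cassette in the frame of clamp between 0.026 and 0.034 m and angle between the x axis of cassette and the x axis of clamp, either way round below 0.15 rad and contact force between pad and cassette above 5 N and value of joint trigger above 0.04 rad), for 0.02 s.
3. the cap is pressed firmly home (20 N or more) by the jaw, with the trigger (x of cassette in the frame of clamp between 0.045 and 0.105 m and y of cassette in the frame of clamp between -0.008 and 0.008 m and z of cassette in the frame of clamp between 0.026 and 0.034 m and angle between the x axis of cassette and the x axis of clamp, either way round below 0.15 rad and contact force between pad and cassette above 20 N and value of joint trigger above 0.04 rad and value of joint cap above 0.0105 m), for 0.05 s.
At the end, for the whole second after the job is handed in: The cap is within 1.5 mm of home (at least 10.5 of 12 mm), the jaw is within 4 mm of fully back and off the cassette, and the cassette lies at rest on the cradle's floor (within 4 mm in height, 8 mm sideways, 30 mm along, 0.15 rad) (x of cassette in the frame of clamp between 0.045 and 0.105 m and y of cassette in the frame of clamp between -0.008 and 0.008 m and z of cassette in the frame of clamp between 0.026 and 0.034 m and angle between the x axis of cassette and the x axis of clamp, either way round below 0.15 rad and value of joint cap above 0.0105 m and value of joint jaw below 0.004 m and contact force between pad and cassette below 0.5 N and linear speed of cassette below 0.02 m/s); the robot touches nothing.
It fails at once if the jaw's pad presses the cassette with more than 42 N (cracked cap) (contact force between pad and cassette above 42 N).
It fails at once if the flask is moved by more than 30 mm (distance of flask from where it was at the start of the episode above 0.03 m).
It fails at once if the jar is moved by more than 30 mm (distance of jar from where it was at the start of the episode above 0.03 m).
It fails at once if the weight is moved by more than 30 mm (distance of weight from where it was at the start of the episode above 0.03 m).
It also fails if it takes over 72 s, if anything falls off the work surface, if the arm or the gripper's body presses on something with over 40 N, if the wrist force passes 120 N, or if a joint passes its speed limit or range.

## Robot

A 7-joint arm with a two-finger parallel gripper is mounted at the origin on the work surface. World frame = base frame: x ahead of the robot, y to its left, z up, the work surface at z = 0. Lengths are in mm, angles in rad, forces in N, time in s.
With the tool pointing down it reaches from about 400 to 750 mm from the base axis. Payload 19.5 kg.
Tool frame: the origin (TCP) lies at the very end of the fingers, on their centre line; the grasp point (between the pads) lies 19 mm behind it; x points along the fingers, y is the direction in which the jaws open and shut, and the axes are right-handed (so a half turn about x gives the same grasp; the last joint's range is limited). The gripper opens to 85 mm and grips with 20 to 120 N. Pads are 22 mm wide; open, the fingers measure 114 mm over their backs; the gripper's body (76 mm by 85 mm) begins 54 mm behind the grasp point. The pads swing forward as they close: fully open they stand 13 mm farther back than shut.
Start: joints at [1.228, 0.707, -0.028, 1.485, 0.022, 0.951, -0.075], TCP at [170.356, -549.155, 210.068] pointing down, gripper open.
Joint ranges: [-2.71, 2.71], [-0.32, 2.16], [-1.57, 1.52], [0, 2.45], [-1.46, 4.6], [0, 2.02], [-2.83, 2.83]. Speed limits (rad/s): [1.89, 1.89, 2.57, 2.57, 3.01, 3.01, 3.01].

## Interface

Orientations are given as a rotation vector (axis times angle).
In Python, from station import monitor, cams, job, models gives the robot as it stands.
- The arm moves only by the tool move_arm, never from a script. Its argument "plan" is a list of rows, each a list of 2 entries, a list of its own where there are three numbers: the shift along the tool's x, y, z in cm, then the turn, a rotation vector about the tool's x, y, z in rad. In form: [[[dx, dy, dz], [rx, ry, rz]], ...]. A call has 1 to 8 rows; each row is the pose to reach, as a shift and turn from the pose commanded when the call began, along the tool's axes at that moment; what a row does not reach only later rows make up. A row lasts 1/8 s, in which the tool goes at most 62.5 mm and 10.7 degrees, less where a joint would pass 70% of its speed; a pose out of reach is approached as far as the arm can. A call with a gripper value outside its range is refused whole. "jaw" is the opening in per cent of the stroke, from 0 (shut) to 100 (fully open), set as the call begins (left out, the last holds). The fingers move at their own pace and stop on an object; "squeeze" is the grip in N (left out, the last holds). Time passes only in rows, so rows that repeat a pose let the fingers close. It gives the time, the measured TCP pose, the force and the opening at its end, in the units of the state.
- monitor.get_obs(): the state, without advancing time (a new reading comes with each control period).
- cams.camera(name): name is "scene" or "side" or "wrist"; returns a dict with "frame" (384x512x3 uint8, red, green, blue), "z_map" (384x512 float32, mm along the optical axis (not along the pixel's ray), 0 where there is no reading), "intrinsics" (3x3 intrinsics, pixels), "world_from_camera" (4x4, takes a point from camera to world coordinates). Camera axes: x right, y down, z forward; pixel columns grow to the right and rows downward; lengths in mm; the calibration is good to about 2 mm. A picture is of the moment at which its call begins.
- job.hand_in(): hands the job in, once; it reports no verdict.
Trained networks look in a picture, given as the dict that the camera call returned (one of the last four; its "shot" number tells which), for a name from the list of things; names that differ only in an ending like _2 or _b are one class to them, and where a whole thing is asked for, a point or a joint stands for the part that bears it (a point fixed in the world has none). Each returns a list of dicts, best first, with "confidence" (0 to 1); they miss things now and then, are a little off and sometimes report something else, mostly with a low value. They report only what shows in the picture. A call takes as long as a camera call. They do not tell look-alikes from the thing itself.
- models.spot_in(thing, picture): "rect" ([left, top, right, bottom] in pixels, round what is visible of it).
The state is a dict: "clock": time; "joint_positions": joint angles; "dq": joint speeds; "tau": joint torques, N m; "tool_pos": TCP position; "orientation": TCP orientation; "ft_force": force on the tool from outside, world axes, zero at the start; "wrist_torque": the same for the moment, N m; "finger_gap": finger opening in mm.
Only numpy, scipy, OpenCV 4.12 (cv2) and the standard library are available. Lean on these libraries where they do the work, as an engineer would, in place of code of your own. Each camera call takes 0.05 s, during which the arm holds its last target.

## Working session

There is one attempt and no reset: what is moved stays moved. The work goes in short steps, Python scripts to look and compute and a tool call to move; the robot and the scene stay as the last step left them, time stands still between calls to the robot, and variables do not carry over. Pictures are saved under pics/ and viewed, and the job is handed in when it is done.

Besides the shell and the picture viewer there is one more tool, called after ">>>" by a JSON object that holds its "op" and its "data", one argument or row to a line. move_arm: Moves the arm, as the interface text tells. Its arguments: {"type":"object","properties":{"plan":{"type":"array"},"jaw":{"type":"number"},"squeeze":{"type":"number"}},"required":["plan"]}

```bash
ls; mkdir -p pics; cat > h.py <<'E'
import numpy as np, cv2
from station import monitor, cams, job, models
def shot(n,fn=None):
    p=cams.camera(n)
    if fn: cv2.imwrite('pics/'+fn,cv2.cvtColor(p['frame'],cv2.COLOR_RGB2BGR))
    return p
def cloud(p):
    K=np.array(p['intrinsics']);T=np.array(p['world_from_camera']);z=p['z_map'].astype(float)
    v,u=np.mgrid[:z.shape[0],:z.shape[1]]
    P=np.stack([(u-K[0,2])/K[0,0]*z,(v-K[1,2])/K[1,1]*z,z,np.ones_like(z)],-1)
    W=(P@T.T)[...,:3]; W[z==0]=np.nan
    return W
E
python3 - <<'E'
from h import *
o=monitor.get_obs();print(o)
for n in('scene','side','wrist'):
    p=shot(n,n+'0.png');np.savez('/tmp/'+n+'0.npz',**p)
    for t in('cassette','clamp','cap','release','trigger','pad','flask','jar','weight'):
        print(n,t,[(np.round(d['rect']).tolist(),round(d['confidence'],2)) for d in models.spot_in(t,p)][:4])
print(monitor.get_obs()['clock'])
E
```

```text
pics
{'clock': 0.0, 'joint_positions': array([ 1.22827531,  0.7070826 , -0.02761012,  1.48498261,  0.0219987 ,
        0.95090239, -0.07554155]), 'dq': array([ 3.44647810e-04,  3.79494003e-04, -3.31019785e-04, -1.84036993e-03,
       -2.03061743e-03, -3.64047244e-05,  1.47808742e-03]), 'tau': array([-1.60593104e-04, -8.83204651e+01,  1.23450950e+00, -2.36167538e+01,
        1.69001642e-02,  6.49918235e-03,  1.27476114e-04]), 'tool_pos': array([ 170.28771676, -548.91278283,  209.64310948]), 'orientation': array([ 2.05978899,  0.31325064, -2.06020122]), 'ft_force': array([-0.18094841, -0.01098679,  0.67562516]), 'wrist_torque': array([ 0.0757906 , -0.00785308, -0.0376367 ]), 'finger_gap': 85.23043259480848}
scene cassette [([340.0, 184.0, 380.0, 232.0], 0.97)]
scene clamp [([193.0, 185.0, 302.0, 286.0], 0.83)]
scene cap [([337.0, 178.0, 358.0, 205.0], 0.77), ([311.0, 172.0, 325.0, 193.0], 0.65)]
scene release [([228.0, 221.0, 243.0, 233.0], 0.52)]
scene trigger [([191.0, 230.0, 236.0, 257.0], 0.68)]
scene pad []
scene flask [([343.0, 112.0, 366.0, 147.0], 0.55)]
scene jar [([90.0, 258.
[... 197 characters left out ...]
, 0.93), ([233.0, 138.0, 271.0, 231.0], 0.48)]
side clamp [([231.0, 139.0, 268.0, 229.0], 0.64)]
side cap [([261.0, 256.0, 276.0, 286.0], 0.86), ([185.0, 232.0, 209.0, 263.0], 0.66), ([229.0, 240.0, 242.0, 260.0], 0.57)]
side release [([252.0, 157.0, 261.0, 166.0], 0.45), ([294.0, 128.0, 314.0, 151.0], 0.35)]
side trigger [([254.0, 138.0, 267.0, 161.0], 0.49)]
side pad [([210.0, 309.0, 244.0, 364.0], 0.56)]
side flask [([210.0, 309.0, 245.0, 362.0], 0.69)]
side jar [([296.0, 126.0, 312.0, 151.0], 0.66)]
side weight [([145.0, 275.0, 173.0, 310.0], 0.84)]
wrist cassette []
wrist clamp []
wrist cap []
wrist release []
wrist trigger []
wrist pad []
wrist flask []
wrist jar []
wrist weight []
1.5
```

```bash
python3 - <<'E'
import cv2
a=cv2.imread('pics/scene0.png')[90:310,60:430];cv2.imwrite('pics/s0c.png',cv2.resize(a,None,fx=2.1,fy=2.1,interpolation=cv2.INTER_CUBIC))
a=cv2.imread('pics/side0.png')[110:384,110:340];cv2.imwrite('pics/d0c.png',cv2.resize(a,None,fx=2.1,fy=2.1,interpolation=cv2.INTER_CUBIC))
E
```

```text
(no output)
```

View pics/s0c.png

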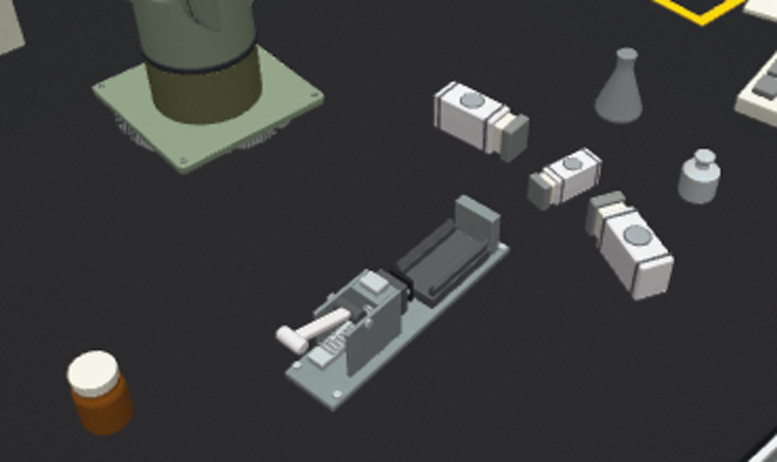

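View pics/d0c.png

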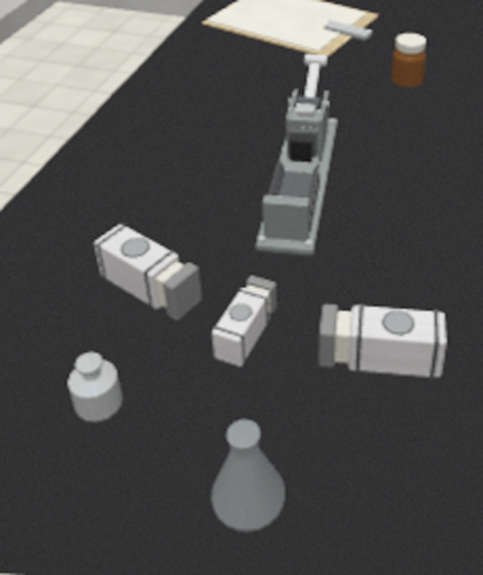

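Three cassette look-alikes in the scene image: A at about (288,147), B at (329,175), C at (361,207). In the side image they are the right, middle and left ones, with B at (228,262). B looks smallest. I'll measure all three and the clamp from the depth maps.

```bash
python3 - <<'E'
from h import *
L={n:dict(np.load('/tmp/'+n+'0.npz')) for n in('scene','side')}
pts=[]
for n in L:
    W=cloud(L[n]); m=np.isfinite(W[...,2])&(W[...,2]>8)&(W[...,2]<200)&(np.hypot(W[...,0],W[...,1])>250)&(np.hypot(W[...,0],W[...,1])<900)
    fl=W[np.isfinite(W[...,2])&(np.abs(W[...,2])<8)]
    print(n,'floor z',np.median(fl[:,2]),m.sum())
    nl,lab,st,ce=cv2.connectedComponentsWithStats(m.astype('uint8'))
    for i in range(1,nl):
        if st[i,4]<60: continue
        P=W[lab==i]; zt=np.percentile(P[:,2],98); T=P[P[:,2]>zt-5]
        (c,s,a)=cv2.minAreaRect(T[:,:2].astype('float32'))
        print(n,'pix',ce[i].round(),st[i,4],'zt',zt.round(1),'c',np.round(c),'s',np.round(s),'a',round(a,1),'min',P.min(0).round(),'max',P.max(0).round())
E
```

```text
scene floor z 1.135829642269698 16511
scene pix [203.  20.] 806 zt 64.5 c [-521.  580.] s [302.  40.] a 89.4 min [-555.  429.    8.] max [-500.  739.   68.]
scene pix [364.  54.] 137 zt 49.8 c [132. 875.] s [26. 76.] a 81.2 min [ 86. 848.  18.] max [172. 895.  54.]
scene pix [37. 88.] 5257 zt 163.5 c [-414. -246.] s [203. 216.] a 89.5 min [-553. -400.    8.] max [-296.  101.  167.]
scene pix [356. 132.] 486 zt 106.7 c [451. 457.] s [28. 31.] a 53.2 min [416. 421.   8.] max [487. 480. 109.]
scene pix [427. 135.] 621 zt 47.4 c [588. 642.] s [ 56. 114.] a 45.5 min [545. 585.   8.] max [667. 716.  49.]
scene pix [289. 147.] 1013 zt 65.4 c [358. 249.] s [141.  51.] a 10.2 min [288. 213.   8.] max [433. 289.  68.]
scene pix [328. 174.] 585 zt 50.9 c [523. 255.] s [103.  36.] a 84.4 min [495. 199.   8.] max [549. 310.  53.]
scene pix [393. 173.] 363 zt 71.2 c [646. 396.] s [25. 27.] a 39.0 min [621. 367.   9.] max [673. 420.  74.]
scene pix [359. 206.] 1216 zt 66.0 c [668. 215.] s [ 49. 140.] a 69.0 min [592. 169.   8.] max [741. 263.  68.]
scene pix [246. 235.] 4204 zt 118.9 c [ 567. -236.
[... 531 characters left out ...]
. -694.    8.] max [735. 111. 127.]
side pix [305. 138.] 344 zt 89.5 c [ 429. -419.] s [55. 49.] a 82.7 min [ 400. -447.    8.] max [ 460. -387.   91.]
side pix [181. 238.] 1292 zt 65.6 c [662. 217.] s [ 49. 142.] a 69.6 min [589. 175.   8.] max [735. 262.  67.]
side pix [226. 262.] 746 zt 50.2 c [517. 255.] s [103.  37.] a 84.5 min [493. 203.   8.] max [539. 308.  51.]
side pix [293. 271.] 1737 zt 65.3 c [353. 248.] s [139.  53.] a 9.6 min [281. 213.   8.] max [424. 285.  67.]
side pix [155. 293.] 600 zt 71.8 c [642. 396.] s [26. 26.] a 25.6 min [616. 371.   9.] max [667. 422.  74.]
side pix [228. 338.] 1188 zt 107.4 c [445. 456.] s [28. 29.] a 10.1 min [409. 432.   8.] max [480. 492. 110.]
```

```bash
cat >> h.py <<'E'
from scipy.spatial.transform import Rotation as Ro
np.set_printoptions(suppress=True,precision=3)
def tool():
    o=monitor.get_obs(); return np.array(o['tool_pos']),Ro.from_rotvec(o['orientation']),o
def Rdown(yaw):
    # tool x down, tool y (jaw dir) at world yaw
    x=np.array([0,0,-1.]);y=np.array([np.cos(yaw),np.sin(yaw),0]);return Ro.from_matrix(np.c_[x,y,np.cross(x,y)])
def rel(p,R=None):
    p0,R0,o=tool(); d=R0.inv().apply(np.array(p)-p0)/10
    r=(R0.inv()*R).as_rotvec() if R is not None else np.zeros(3)
    print('shift cm',d.round(2),'turn',r.round(3)); return d,r
E
python3 - <<'E'
from h import *
p,R,o=tool();print(R.as_matrix())
T=dict(np.load('/tmp/wrist0.npz'));M=T['world_from_camera'];print(T['intrinsics'],M)
print('cam in tool',R.inv().apply(M[:3,3]-p),'\n',R.inv().as_matrix()@M[:3,:3])
L={n:dict(np.load('/tmp/'+n+'0.npz')) for n in('scene','side')}
for n in L:
    W=cloud(L[n]).reshape(-1,3);W=W[np.isfinite(W[:,2])]
    q=W[(W[:,0]>440)&(W[:,0]<640)&(W[:,1]>-270)&(W[:,1]<130)]
    for lo,hi in((8,16),(28,36),(70,80),(84,96),(97,105),(108,130)):
        s=q[(q[:,2]>lo)&(q[:,2]<hi)]
        if len(s)>4:
            c,sz,a=cv2.minAreaRect(s[:,:2].astype('float32'));print(n,lo,len(s),np.round(c,1),np.round(sz,1),round(a,1))
yaw=None
rel([555,-120,330])
E
```

```text
[[-0.     0.296 -0.955]
 [ 0.    -0.955 -0.296]
 [-1.    -0.    -0.   ]]
[[323.336   0.    255.281]
 [  0.    323.336 196.847]
 [  0.      0.      1.   ]] [[   0.297   -0.909   -0.291  244.637]
 [  -0.955   -0.284   -0.089 -526.006]
 [  -0.001    0.304   -0.953  374.731]
 [   0.       0.       0.       1.   ]]
cam in tool [-164.666   -0.112  -77.779] 
 [[ 0.001 -0.304  0.953]
 [ 1.     0.001 -0.001]
 [-0.001  0.953  0.304]]
scene 8 976 [532.2 -62. ] [103.  343.7] 8.0
scene 28 610 [543.3 -47.9] [ 61.7 279.7] 8.6
scene 70 267 [538.2 -46.1] [ 62.8 283. ] 7.6
scene 84 449 [ 552.6 -136.8] [ 64.6 102.1] 5.2
scene 97 141 [ 557.6 -162.3] [ 31.1 122.7] 9.9
scene 108 181 [ 563.6 -230.2] [36.3 47.6] 16.4
side 8 410 [537.3 -61.2] [ 80.3 341.3] 8.0
side 28 249 [531.6 -44.7] [ 60.9 282. ] 7.0
side 70 214 [530.4 -38. ] [ 61.7 268.4] 6.4
side 84 184 [ 546.  -132.4] [ 60.3 103.9] 11.8
side 97 63 [ 547.9 -150. ] [ 30.6 100.1] 4.4
side 108 76 [ 545.6 -177.2] [ 31.4 143.5] 14.1
shift cm [-11.99 -29.59 -49.45] turn [0. 0. 0.]
```

View pics/wrist0.png

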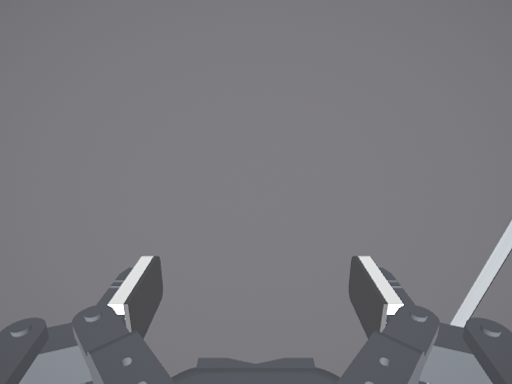

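Measured sizes: B is 103x36x50, A about 141x51x65 and C about 140x49x66, so B is the one to use. Next I'll move the wrist camera above the clamp, which is on the way to the cassette.

```bash
python3 - <<'E'
from h import *
rel([535,0,330],Rdown(np.radians(8)))
E
```

```text
shift cm [-11.99 -41.65 -51.1 ] turn [-1.41 -0.    0.  ]
```

>>> {"op": "move_arm", "data": {
  "plan": [
    [[-12, -41.7, -51.1], [-1.41, 0, 0]],
    [[-12, -41.7, -51.1], [-1.41, 0, 0]],
    [[-12, -41.7, -51.1], [-1.41, 0, 0]],
    [[-12, -41.7, -51.1], [-1.41, 0, 0]],
    [[-12, -41.7, -51.1], [-1.41, 0, 0]],
    [[-12, -41.7, -51.1], [-1.41, 0, 0]],
    [[-12, -41.7, -51.1], [-1.41, 0, 0]],
    [[-12, -41.7, -51.1], [-1.41, 0, 0]]
  ]
}}

```text
clock: 2.5
tool_pos: [443.0, -137.6, 300.2]
orientation: [1.102, 1.274, -1.102]
ft_force: [0.3, -1.0, 0.2]
finger_gap: 85.5
```

```bash
python3 - <<'E'
from h import *
rel([535,0,330],Rdown(np.radians(8)))
E
```

```text
shift cm [ -2.98  11.08 -12.29] turn [ 0.005  0.    -0.   ]
```

>>> {"op": "move_arm", "data": {
  "plan": [
    [[-3, 11, -12.3], [0, 0, 0]],
    [[-3, 11, -12.3], [0, 0, 0]],
    [[-3, 11, -12.3], [0, 0, 0]],
    [[-3, 11, -12.3], [0, 0, 0]],
    [[-3, 11, -12.3], [0, 0, 0]]
  ]
}}

```text
clock: 3.12
tool_pos: [533.7, -2.6, 329.5]
orientation: [1.105, 1.272, -1.106]
ft_force: [-0.0, 0.0, 0.3]
finger_gap: 85.3
```

```bash
python3 - <<'E'
from h import *
p,R,o=tool();print(p,R.as_matrix()[:,1],o['dq'].max())
q=shot('wrist','w1.png');np.savez('/tmp/w1.npz',**q)
for t in('clamp','trigger','release','pad','cassette'):
    print(t,[(np.round(d['rect']).tolist(),round(d['confidence'],2)) for d in models.spot_in(t,q)][:4])
W=cloud(q).reshape(-1,3);W=W[np.isfinite(W[:,2])]
q=W[(W[:,0]>440)&(W[:,0]<640)&(W[:,1]>-270)&(W[:,1]<130)]
for lo,hi in((-5,5),(7,16),(26,36),(44,56),(70,80),(84,96),(98,105),(108,130)):
        s=q[(q[:,2]>lo)&(q[:,2]<hi)]
        if len(s)>4:
            c,sz,a=cv2.minAreaRect(s[:,:2].astype('float32'));print(lo,len(s),np.median(s[:,2]),np.round(c,1),np.round(sz,1),round(a,1))
E
```

```text
[533.739  -2.586 329.457] [ 0.99   0.139 -0.   ] 0.021704582407240044
clamp [([226.0, 68.0, 282.0, 339.0], 0.96)]
trigger [([238.0, 250.0, 274.0, 338.0], 0.84)]
release [([242.0, 235.0, 264.0, 250.0], 0.9), ([238.0, 191.0, 264.0, 201.0], 0.34)]
pad []
cassette [([345.0, 0.0, 450.0, 39.0], 0.59)]
-5 19769 0.5820077707080031 [540. -70.] [200. 400.] 0.0
7 3213 12.426409264098652 [538.7 -60.7] [ 80.2 338.9] 8.1
26 2664 30.67719986201155 [537.8 -55.7] [ 63.1 259.6] 8.1
44 1315 50.09894537611899 [540.6 -73. ] [ 63.8 284.8] 8.2
70 1209 76.79403771317806 [534.3 -29. ] [ 61.6 245.6] 8.0
84 1417 90.11676997706542 [ 550.4 -139.7] [60.7 91.4] 7.7
98 513 102.17505800358902 [ 552.  -153.2] [ 29.5 105.6] 8.4
108 539 116.89387776111505 [ 561.8 -226.8] [35.7 43.7] 11.9
```

View pics/w1.png

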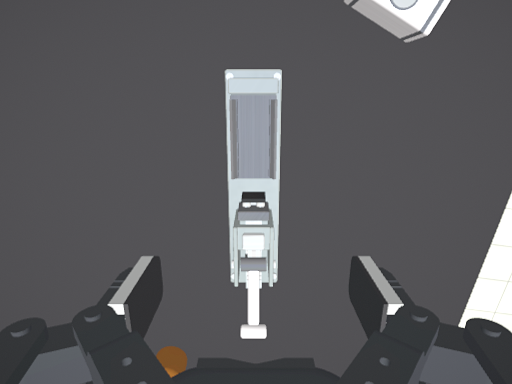

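```bash
python3 - <<'E'
from h import *
q=dict(np.load('/tmp/w1.npz'));W=cloud(q).reshape(-1,3);W=W[np.isfinite(W[:,2])]
a=np.radians(8.05);X=np.array([-np.sin(a),np.cos(a)]);Y=np.array([-np.cos(a),-np.sin(a)])
O=np.array([537.7,-49.6]);d=W[:,:2]-O;L=np.c_[d@X,d@Y,W[:,2]]
L=L[(np.abs(L[:,1])<42)&(np.abs(L[:,0])<230)]
def s(n,m,p=(1,50,99)):
    k=L[m];print(n,len(k),'x',np.percentile(k[:,0],p).round(1),'y',np.percentile(k[:,1],p).round(1),'z',np.percentile(k[:,2],p).round(1))
s('head',(abs(L[:,2]-90)<3)&(L[:,0]<0))
s('stop',(abs(L[:,2]-76)<3)&(L[:,0]>60))
s('base',(abs(L[:,2]-12)<3))
s('rel',(abs(L[:,2]-102)<2.5)&(L[:,0]>-80)&(L[:,0]<-30))
s('roller',(L[:,2]>108)&(L[:,0]<-170))
s('rollertop',(L[:,2]>117)&(L[:,0]<-175))
s('floor',(abs(L[:,2]-30)<3)&(L[:,0]>5)&(L[:,0]<125)&(abs(L[:,1])<15))
s('rails',(abs(L[:,2]-50)<4)&(L[:,0]>10)&(L[:,0]<130))
s('padtop',(L[:,2]>60)&(L[:,2]<80)&(L[:,0]>-45)&(L[:,0]<30))
for x in range(-46,40,4):
    k=L[(abs(L[:,0]-x)<2)&(abs(L[:,1])<12)];print(x,len(k),np.percentile(k[:,2],(10,50,90)).round(0) if len(k) else '')
E
```

```text
head 1088 x [-134.7  -77.7  -46. ] y [-28.7   0.7  28.8] z [87.2 89.9 92.9]
stop 757 x [127.4 135.5 143.6] y [-30.1   0.5  31. ] z [74.6 76.6 78.6]
base 3169 x [-176.8   -8.7  158.2] y [-39.1  -3.2  40.2] z [ 9.9 12.4 14.6]
rel 322 x [-71.8 -61.2 -51.9] y [-14.1   0.6  15.3] z [ 99.6 102.3 104.1]
roller 459 x [-199.8 -187.7 -170.7] y [-17.5  -0.6  17.5] z [109.2 118.6 124.2]
rollertop 268 x [-200.3 -191.  -186.1] y [-17.5   0.7  17.5] z [117.  121.8 124.4]
floor 1742 x [  8.6  69.7 123.7] y [-14.8  -0.4  14.8] z [28.6 30.6 32.6]
rails 804 x [ 12.4  67.9 118.7] y [-31.1  24.8  32.3] z [46.1 50.  52.7]
padtop 532 x [-40.9 -27.4 -10.8] y [-21.2   0.8  21.4] z [60.2 75.3 80. ]
-46 82 [80. 87. 90.]
-42 15 [78. 79. 80.]
-38 43 [78. 79. 80.]
-34 48 [79. 80. 80.]
-30 53 [79. 80. 81.]
-26 143 [53. 67. 78.]
-22 32 [52. 59. 60.]
-18 15 [12. 13. 13.]
-14 93 [12. 71. 72.]
-10 171 [13. 52. 69.]
-6 41 [11. 12. 14.]
-2 36 [12. 13. 14.]
2 32 [12. 13. 14.]
6 2 [29. 29. 29.]
10 46 [30. 31. 32.]
14 40 [30. 31. 31.]
18 40 [30. 31. 32.]
22 48 [29. 30. 31.]
26 46 [29. 30. 31.]
30 33 [29. 30. 31.]
34 46 [30. 30. 32.]
38 48 [30. 31. 32.]
```

Wrist image: the clamp lies along the column near 253, with the roller at (253,331), release at (253,242), jaw at (253,200) and stop block at (253,85). The fit is good: yaw 98°, stop face at about x=127 and pad face at about x=-9. Next, a close look at candidate B.

```bash
python3 - <<'E'
from h import *
rel([525,300,260],Rdown(np.radians(-5.5)))
E
```

```text
shift cm [  6.97   3.32 -30.09] turn [ 0.235  0.    -0.   ]
```

>>> {"op": "move_arm", "data": {
  "plan": [
    [[7, 3.3, -30.1], [0.235, 0, 0]],
    [[7, 3.3, -30.1], [0.235, 0, 0]],
    [[7, 3.3, -30.1], [0.235, 0, 0]],
    [[7, 3.3, -30.1], [0.235, 0, 0]],
    [[7, 3.3, -30.1], [0.235, 0, 0]],
    [[7, 3.3, -30.1], [0.235, 0, 0]],
    [[7, 3.3, -30.1], [0.235, 0, 0]],
    [[7, 3.3, -30.1], [0.235, 0, 0]]
  ]
}}

```text
clock: 4.42
tool_pos: [525.2, 299.3, 260.1]
orientation: [1.28, 1.161, -1.28]
ft_force: [0.2, -0.8, -1.1]
finger_gap: 85.3
```

```bash
python3 - <<'E'
from h import *
p,R,o=tool();print(p,R.as_matrix()[:,1],abs(o['dq']).max())
q=shot('wrist','w2.png');np.savez('/tmp/w2.npz',**q)
for t in('cassette','cap'):
    print(t,[(np.round(d['rect']).tolist(),round(d['confidence'],2)) for d in models.spot_in(t,q)][:4])
W=cloud(q).reshape(-1,3);W=W[np.isfinite(W[:,2])]
k=W[(abs(W[:,0]-520)<60)&(abs(W[:,1]-255)<80)]
for lo,hi in((-5,5),(38,60),(44.5,60)):
    s=k[(k[:,2]>lo)&(k[:,2]<hi)];c,sz,a=cv2.minAreaRect(s[:,:2].astype('float32'));print(lo,len(s),np.percentile(s[:,2],(5,50,95)),np.round(c,1),np.round(sz,1),round(a,1))
s=k[k[:,2]>40];a=np.radians(84.5);u=np.array([np.cos(a),np.sin(a)]);v=np.array([-u[1],u[0]])
l=(s[:,:2]-[520,255])@u;w=(s[:,:2]-[520,255])@v
for x in range(-56,60,4):
    m=abs(l-x)<2
    if m.any(): print(x,m.sum(),np.median(s[m,2]).round(1),np.percentile(w[m],(2,98)).round(1))
print(np.percentile(l,(.5,99.5)))
E
```

```text
[525.243 299.32  260.077] [ 0.995 -0.097  0.001] 0.002152145401222734
cassette [([240.0, 152.0, 274.0, 238.0], 0.78), ([308.0, 178.0, 436.0, 249.0], 0.63), ([60.0, 177.0, 188.0, 250.0], 0.61)]
cap [([142.0, 177.0, 189.0, 224.0], 0.83), ([311.0, 178.0, 350.0, 228.0], 0.76), ([241.0, 220.0, 269.0, 235.0], 0.57)]
-5 7468 [-0.7    0.644  1.972] [520. 255.] [160. 120.] 90.0
38 2295 [41.034 46.452 48.022] [518.6 255.4] [103.9  35.8] 83.5
44.5 2002 [45.053 46.621 48.065] [518.7 255.4] [102.8  35.8] 83.6
-52 20 45.1 [-12.8  10.5]
-48 81 45.4 [-14.6  19.9]
-44 85 45.4 [-13.7  19.9]
-40 106 44.4 [-14.4  19.7]
-36 58 40.9 [-10.6  16.2]
-32 51 40.9 [-10.7  16.1]
-28 26 45.2 [-12.5  17.2]
-24 80 46.5 [-14.3  18.8]
-20 90 46.9 [-15.5  19.5]
-16 86 46.6 [-14.6  19.4]
-12 87 46.5 [-15.5  19.4]
-8 89 46.5 [-15.4  19.3]
-4 87 46.5 [-15.3  19.3]
0 91 46.7 [-15.3  19.2]
4 88 46.9 [-14.4  19.1]
8 92 47.1 [-15.2  19. ]
12 93 47.2 [-15.1  19. ]
16 88 47.3 [-15.1  19. ]
20 93 47.0 [-16.3  18.9]
24 98 46.8 [-16.2  18.8]
28 105 46.8 [-16.1  18.7]
32 113 46.6 [-44.   41.9]
36 565 311.7 [-53.3  51.7]
40 1120 326.8 [-55.8  60.8]
44 1562 346.4 [-55.3  63.8]
48 1604 333.0 [-54.8  63.1]
52 3006 333.3 [-54.8  62.3]
56 10584 350.4 [-51.5  64.5]
[-44.244  62.786]
```

View pics/w2.png

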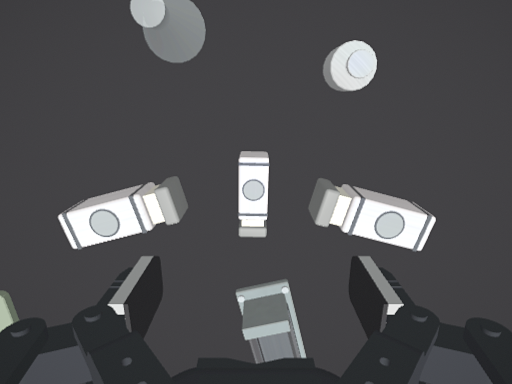

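Close view: B at (254,195) is clearly the smallest, and its cap at (254,230) points towards the clamp. Its rivals are at (110,215) and (390,218). Body middle is (520,267.3), yaw 83.5°.

```bash
python3 - <<'E'
from h import *
rel([520,267.3,22],Rdown(np.radians(-6.5)))
E
```

```text
shift cm [23.8  -0.2   3.29] turn [ 0.017 -0.    -0.   ]
```

>>> {"op": "move_arm", "data": {
  "plan": [
    [[5, -0.2, 3.3], [0.017, 0, 0]],
    [[10, -0.2, 3.3], [0.017, 0, 0]],
    [[15, -0.2, 3.3], [0.017, 0, 0]],
    [[19, -0.2, 3.3], [0.017, 0, 0]],
    [[22, -0.2, 3.3], [0.017, 0, 0]],
    [[23.8, -0.2, 3.3], [0.017, 0, 0]],
    [[23.8, -0.2, 3.3], [0.017, 0, 0]]
  ],
  "jaw": 75
}}

```text
clock: 5.45
tool_pos: [519.4, 267.7, 21.3]
orientation: [1.291, 1.154, -1.292]
ft_force: [0.2, 0.9, 0.7]
finger_gap: 64.1
```

>>> {"op": "move_arm", "data": {
  "plan": [
    [[0, 0, 0], [0, 0, 0]],
    [[0, 0, 0], [0, 0, 0]],
    [[0, 0, 0], [0, 0, 0]],
    [[0, 0, 0], [0, 0, 0]],
    [[0, 0, 0], [0, 0, 0]],
    [[0, 0, 0], [0, 0, 0]]
  ],
  "jaw": 20,
  "squeeze": 40
}}

```text
clock: 6.2
tool_pos: [519.9, 268.3, 22.9]
orientation: [1.292, 1.154, -1.29]
ft_force: [-2.7, -1.3, 9.6]
finger_gap: 32.9
```

```bash
python3 - <<'E'
from h import *
shot('wrist','w3.png'); p=shot('scene');cv2.imwrite('pics/s3.png',cv2.resize(cv2.cvtColor(p['frame'][110:250,260:420],cv2.COLOR_RGB2BGR),None,fx=4,fy=4))
p,R,o=tool();print(p,o['ft_force'],o['finger_gap'])
E
```

```text
[519.891 268.273  22.941] [-3.067 -0.909  8.619] 33.20711567115787
```

View pics/w3.png

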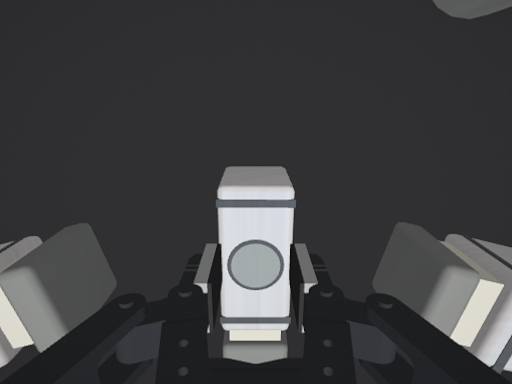

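View pics/s3.png

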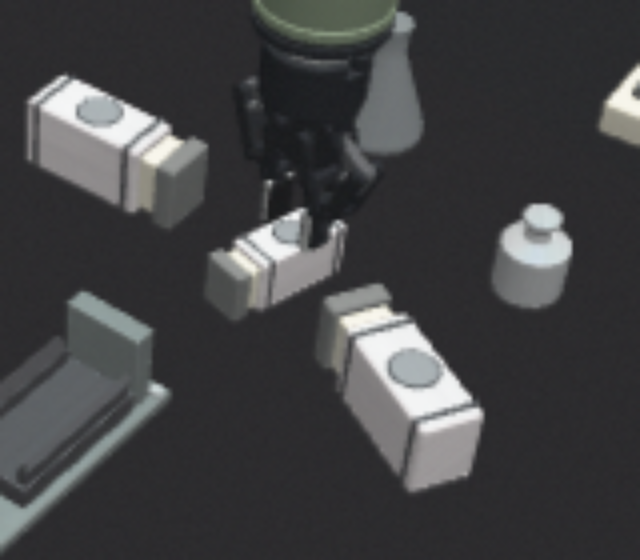

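B is held across the body, with its window at (255,265) between the pads. Lift, carry over the stop, lower.

>>> {"op": "move_arm", "data": {
  "plan": [
    [[-2, 0, 0], [0, 0, 0]],
    [[-6, 0, 0], [0, 0, 0]],
    [[-11, 0, 0], [0, 0, 0]],
    [[-11, 0, 0], [0, 0, 0]]
  ]
}}

```text
clock: 6.8
tool_pos: [520.9, 268.7, 135.3]
orientation: [1.296, 1.153, -1.286]
ft_force: [0.5, 0.1, -3.7]
finger_gap: 32.2
```

```bash
cat >> h.py <<'E'
a=np.radians(8.05);CX=np.array([-np.sin(a),np.cos(a)]);CY=np.array([-np.cos(a),-np.sin(a)]);CO=np.array([537.7,-49.6])
def W_(x,y,z): return np.r_[CO+x*CX+y*CY,z]
def L_(p): d=np.array(p)[:2]-CO; return np.r_[d@CX,d@CY,p[2]]
RC=Rdown(a)
E
python3 - <<'E'
from h import *
p,R,o=tool();print(p,o['ft_force'],o['finger_gap'],np.degrees(np.arctan2(*R.as_matrix()[[1,0],1])))
q=shot('wrist','w4.png')
rel(W_(78,0,130),RC)
W=cloud(q).reshape(-1,3);W=W[np.isfinite(W[:,2])]
l=R.inv().apply(W-p)
k=l[(l[:,0]>-40)&(l[:,0]<10)&(abs(l[:,1])<14)]; print(np.percentile(k,(1,50,99),axis=0))
E
```

```text
[520.903 268.71  135.315] [ 0.482  0.054 -3.652] 32.237299740770915 -6.440247677034
shift cm [ 0.28  3.36 23.82] turn [-0.253 -0.001 -0.002]
[[-25.519 -13.739 -39.185]
 [-23.345  -0.166  -1.495]
 [  5.22   13.709  61.575]]
```

View pics/w4.png

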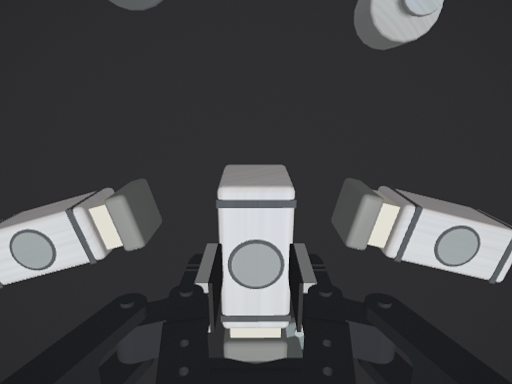

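>>> {"op": "move_arm", "data": {
  "plan": [
    [[0, 3.4, 23.8], [-0.253, 0, 0]],
    [[0, 3.4, 23.8], [-0.253, 0, 0]],
    [[0, 3.4, 23.8], [-0.253, 0, 0]],
    [[0, 3.4, 23.8], [-0.253, 0, 0]],
    [[0, 3.4, 23.8], [-0.253, 0, 0]],
    [[0, 3.4, 23.8], [-0.253, 0, 0]],
    [[0, 3.4, 23.8], [-0.253, 0, 0]],
    [[0, 3.4, 23.8], [-0.253, 0, 0]]
  ]
}}

```text
clock: 7.85
tool_pos: [526.6, 28.5, 131.5]
orientation: [1.104, 1.273, -1.104]
ft_force: [-1.2, -0.3, -2.9]
finger_gap: 31.7
```

```bash
python3 - <<'E'
from h import *
p,R,o=tool();print(p,L_(p),o['ft_force'],o['finger_gap'],abs(o['dq']).max())
rel(W_(78,0,53.5),RC)
E
```

```text
[526.635  28.482 131.478] [ 78.862   0.021 131.478] [-1.181 -0.27  -2.892] 31.721718950950365 0.0037692452483753603
shift cm [7.8  0.   0.09] turn [ 0.002 -0.     0.   ]
```

>>> {"op": "move_arm", "data": {
  "plan": [
    [[2.5, 0, 0], [0, 0, 0]],
    [[4.5, 0, 0], [0, 0, 0]],
    [[6, 0, 0], [0, 0, 0]],
    [[7, 0, 0], [0, 0, 0]],
    [[7.5, 0, 0], [0, 0, 0]],
    [[7.5, 0, 0], [0, 0, 0]]
  ]
}}

```text
clock: 8.6
tool_pos: [526.8, 27.7, 56.7]
orientation: [1.105, 1.273, -1.105]
ft_force: [0.3, 0.4, -3.4]
finger_gap: 31.3
```

```bash
python3 - <<'E'
from h import *
p,R,o=tool();print(p,L_(p),o['ft_force'],o['finger_gap'],abs(o['dq']).max())
q=shot('side');cv2.imwrite('pics/d5.png',cv2.resize(cv2.cvtColor(q['frame'][120:260,190:350],cv2.COLOR_RGB2BGR),None,fx=4,fy=4))
E
```

```text
[526.794  27.738  56.669] [78.103 -0.032 56.669] [ 0.324  0.426 -3.444] 31.339377775722937 0.011772139409179944
```

View pics/d5.png

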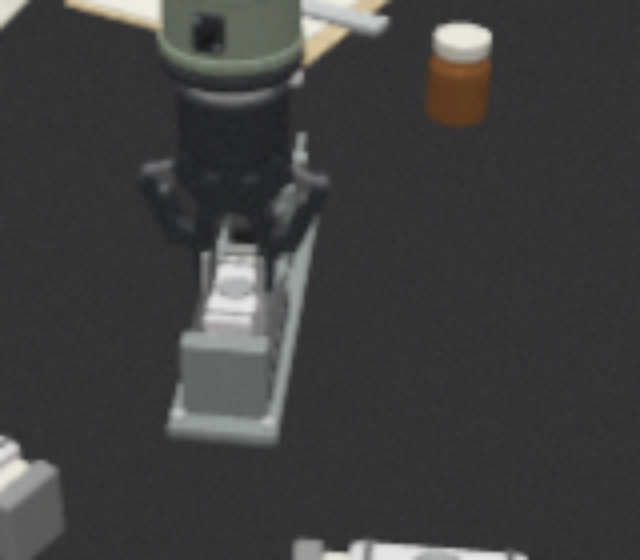

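The cassette is between the rails, with its window at about (235,288) in the crop, and hangs about 3 mm above the floor. Last bit down.

>>> {"op": "move_arm", "data": {
  "plan": [
    [[0.15, 0, 0], [0, 0, 0]],
    [[0.3, 0, 0], [0, 0, 0]],
    [[0.35, 0, 0], [0, 0, 0]],
    [[0.35, 0, 0], [0, 0, 0]]
  ]
}}

```text
clock: 9.15
tool_pos: [526.8, 27.9, 53.3]
orientation: [1.105, 1.273, -1.104]
ft_force: [-1.2, 1.6, 3.1]
finger_gap: 31.6
```

Contact with the floor (the load changed to +3 N). Open gently, then lift.

>>> {"op": "move_arm", "data": {
  "plan": [
    [[0, 0, 0], [0, 0, 0]],
    [[0, 0, 0], [0, 0, 0]],
    [[0, 0, 0], [0, 0, 0]],
    [[0, 0, 0], [0, 0, 0]],
    [[0, 0, 0], [0, 0, 0]]
  ],
  "jaw": 75
}}

```text
clock: 9.78
tool_pos: [526.7, 27.7, 53.1]
orientation: [1.105, 1.273, -1.105]
ft_force: [0.1, -0.7, 0.2]
finger_gap: 64.1
```

>>> {"op": "move_arm", "data": {
  "plan": [
    [[-3, 0, 0], [0, 0, 0]],
    [[-8, 0, 0], [0, 0, 0]],
    [[-14, 0, -1], [0, 0, 0]],
    [[-18, 0, -4], [0, 0, 0]],
    [[-18, 0, -6], [0, 0, 0]],
    [[-18, 0, -6], [0, 0, 0]],
    [[-18, 0, -6], [0, 0, 0]]
  ]
}}

```text
clock: 10.65
tool_pos: [518.3, 86.2, 232.8]
orientation: [1.105, 1.272, -1.106]
ft_force: [-0.1, -0.4, 0.0]
finger_gap: 63.9
```

```bash
python3 - <<'E'
from h import *
p,R,o=tool();print(p,L_(p),o['ft_force'],o['finger_gap'],abs(o['dq']).max())
q=shot('wrist','w6.png');np.savez('/tmp/w6.npz',**q)
W=cloud(q).reshape(-1,3);W=W[np.isfinite(W[:,2])]
d=W[:,:2]-CO;L=np.c_[d@CX,d@CY,W[:,2]]
k=L[(abs(L[:,2]-76)<5)&(L[:,0]>5)&(L[:,0]<124)&(abs(L[:,1])<30)]
print(cv2.minAreaRect(k[:,:2].astype('float32')),np.percentile(k,(1,50,99),axis=0))
k=L[(abs(L[:,2]-76)<3)&(L[:,0]>119)&(L[:,0]<150)];print('stop',np.percentile(k,(1,50,99),axis=0))
k=L[(L[:,2]>60)&(L[:,2]<74)&(L[:,0]>-20)&(L[:,0]<8)&(abs(L[:,1])<14)];print('pad',np.percentile(k,(1,50,99),axis=0))
k=L[(L[:,2]>117)&(L[:,0]<-175)&(L[:,0]>-215)&(abs(L[:,1])<20)];print('roller',np.percentile(k,(1,50,99),axis=0) if len(k) else 0)
E
```

```text
[518.319  86.225 232.782] [137.2     0.169 232.782] [-0.078 -0.35   0.004] 63.919480478816155 0.00781446976729556
((65.38894653320312, 0.21793556213378906), (36.265647888183594, 104.38509368896484), 89.62720489501953) [[ 15.753 -17.49   71.321]
 [ 74.253  -0.324  76.518]
 [117.059  17.751  78.514]]
stop [[126.516 -29.822  73.52 ]
 [136.27    0.735  76.515]
 [144.358  30.431  78.133]]
pad [[-16.509 -13.67   60.345]
 [-11.659   0.052  69.535]
 [-10.14   13.721  72.722]]
roller 0
```

View pics/w6.png

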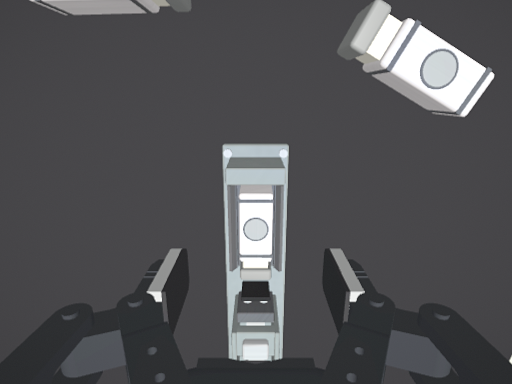

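The cassette lies flat and centred, body middle at x≈77.6 and length ≈104 mm, with its cap facing the jaw (window at (256,229), cap at (256,270) in the image). Next I'll shut the fingers and go above the roller.

```bash
python3 - <<'E'
from h import *
rel(W_(-192,0,160),RC)
E
```

```text
shift cm [ 7.29  0.04 32.91] turn [-0.     0.     0.001]
```

>>> {"op": "move_arm", "data": {
  "plan": [
    [[1, 0, 5.5], [0, 0, 0]],
    [[1, 0, 11], [0, 0, 0]],
    [[1, 0, 17], [0, 0, 0]],
    [[2, 0, 23], [0, 0, 0]],
    [[5, 0, 29], [0, 0, 0]],
    [[7, 0, 32.9], [0, 0, 0]],
    [[7, 0, 32.9], [0, 0, 0]],
    [[7, 0, 32.9], [0, 0, 0]]
  ],
  "jaw": 0
}}

```text
clock: 11.7
tool_pos: [564.4, -238.5, 163.0]
orientation: [1.105, 1.273, -1.105]
ft_force: [0.3, 0.1, -0.4]
finger_gap: 0.2
```

```bash
python3 - <<'E'
from h import *
p,R,o=tool();print(p,L_(p),o['ft_force'],o['finger_gap'],abs(o['dq']).max())
q=shot('wrist','w7.png')
W=cloud(q).reshape(-1,3);W=W[np.isfinite(W[:,2])]
d=W[:,:2]-CO;L=np.c_[d@CX,d@CY,W[:,2]]
k=L[(L[:,2]>117)&(L[:,2]<130)&(L[:,0]<-175)&(L[:,0]>-215)&(abs(L[:,1])<20)];print('roller',np.percentile(k,(1,50,99),axis=0) if len(k) else 0)
E
```

```text
[ 564.378 -238.459  163.034] [-190.734    0.032  163.034] [ 0.299  0.091 -0.415] 0.16576908953579797 0.01964956156340072
roller [[-202.554  -16.745  117.212]
 [-193.011    0.296  122.232]
 [-186.769   18.063  124.344]]
```

View pics/w7.png

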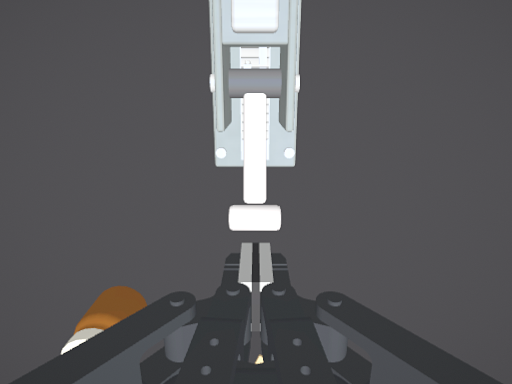

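The closed fingertips (256,250) stand over the roller (255,217). Shift about 4 mm outwards and do the first pump, in stages.

>>> {"op": "move_arm", "data": {
  "plan": [
    [[2, 0, 0.4], [0, 0, 0]],
    [[4, 0, 0.4], [0, 0, 0]],
    [[5, 0, 0.4], [0, 0, 0]],
    [[5.5, 0, 0.4], [0, 0, 0]],
    [[5.5, 0, 0.4], [0, 0, 0]]
  ]
}}

```text
clock: 12.38
tool_pos: [565.3, -242.5, 108.5]
orientation: [1.105, 1.272, -1.104]
ft_force: [-0.6, 0.2, -0.6]
finger_gap: 0.1
```

>>> {"op": "move_arm", "data": {
  "plan": [
    [[0.7, 0, 0], [0, 0, 0]],
    [[1.4, 0, 0], [0, 0, 0]],
    [[1.9, 0, 0], [0, 0, 0]],
    [[2.2, 0, 0], [0, 0, 0]],
    [[2.2, 0, 0], [0, 0, 0]]
  ]
}}

```text
clock: 13.0
tool_pos: [565.2, -242.5, 86.0]
orientation: [1.105, 1.273, -1.104]
ft_force: [1.7, -0.0, 4.1]
finger_gap: 0.0
```

```bash
python3 - <<'E'
from h import *
p,R,o=tool();print(p,L_(p),o['ft_force'],o['clock'])
q=shot('scene');cv2.imwrite('pics/s8.png',cv2.resize(cv2.cvtColor(q['frame'][165:305,170:330],cv2.COLOR_RGB2BGR),None,fx=4,fy=4))
E
```

```text
[ 565.232 -242.52    85.992] [-194.875   -0.244   85.992] [ 1.742 -0.012  4.074] 13.0
```

View pics/s8.png

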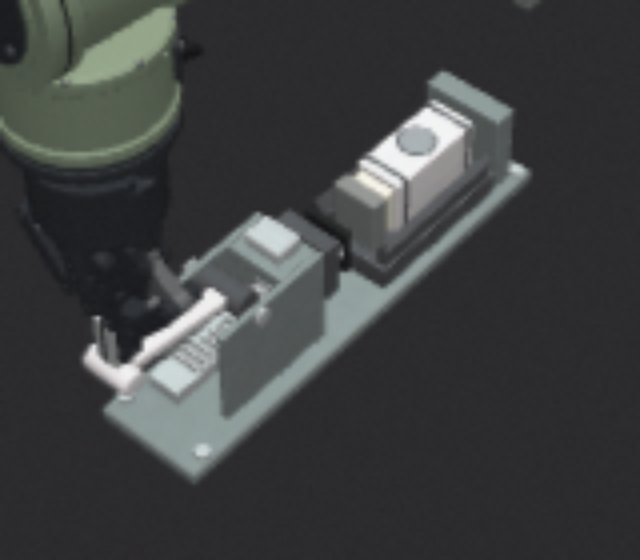

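>>> {"op": "move_arm", "data": {
  "plan": [
    [[-2, 0, 0], [0, 0, 0]],
    [[-4, 0, 0], [0, 0, 0]],
    [[-4, 0, 0], [0, 0, 0]]
  ]
}}

```text
clock: 13.42
tool_pos: [565.2, -242.9, 127.0]
orientation: [1.105, 1.271, -1.105]
ft_force: [0.6, 0.0, 0.2]
finger_gap: -0.3
```

```bash
cat > look.py <<'E'
from h import *
import sys
p,R,o=tool();print('t',o['clock'],L_(p),o['ft_force'])
for n in ('scene',):
    q=shot(n);cv2.imwrite('pics/%s.png'%sys.argv[1],cv2.resize(cv2.cvtColor(q['frame'][165:305,170:330],cv2.COLOR_RGB2BGR),None,fx=4,fy=4))
    W=cloud(q).reshape(-1,3);W=W[np.isfinite(W[:,2])]
    d=W[:,:2]-CO;L=np.c_[d@CX,d@CY,W[:,2]]
    k=L[(L[:,2]>60)&(L[:,2]<74)&(L[:,0]>-44)&(L[:,0]<50)&(abs(L[:,1])<14)]
    h=np.histogram(k[:,0],bins=np.arange(-44,52,3))[0]; print('x hist z60-74 from -44 step 3',h)
    k=L[(abs(L[:,2]-76.5)<5)&(L[:,0]>0)&(L[:,0]<124)&(abs(L[:,1])<16)];print('cass top x',np.percentile(k[:,0],(1,99)).round(1))
    k=L[(L[:,2]>80)&(L[:,2]<130)&(L[:,0]<-170)&(L[:,0]>-215)&(abs(L[:,1])<20)];print('roller z',np.percentile(k[:,2],(50,95)).round(1))
E
python3 look.py s9
```

```text
t 13.425 [-195.235   -0.156  127.015] [0.632 0.028 0.17 ]
x hist z60-74 from -44 step 3 [ 0  0  0  0  0  0  0  0 10 12  5  2  0  0  0  0  0  0  8 19  4  0  0  3
  3  8  8  8  2  1  2]
cass top x [ 12.6 117. ]
roller z [120.  125.2]
```

View pics/s9.png

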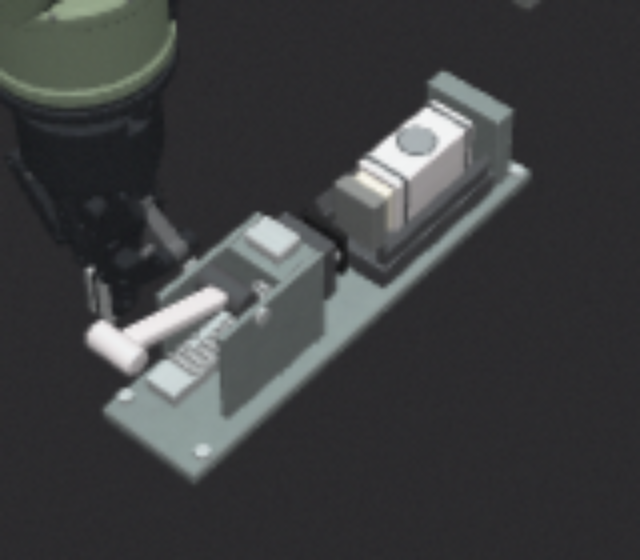

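```bash
python3 - <<'E'
from h import *
q=dict(np.load('/tmp/scene0.npz'))
cv2.imwrite('pics/s0z.png',cv2.resize(cv2.cvtColor(q['frame'][165:305,170:330],cv2.COLOR_RGB2BGR),None,fx=4,fy=4))
W=cloud(q).reshape(-1,3);W=W[np.isfinite(W[:,2])]
d=W[:,:2]-CO;L=np.c_[d@CX,d@CY,W[:,2]]
k=L[(L[:,2]>60)&(L[:,2]<74)&(L[:,0]>-44)&(L[:,0]<50)&(abs(L[:,1])<14)]
print(np.histogram(k[:,0],bins=np.arange(-44,52,3))[0])
a=cv2.imread('pics/s0z.png');b=cv2.imread('pics/s9.png')
cv2.imwrite('pics/cmp.png',np.hstack([a[140:420,60:400],b[140:420,60:400]]))
E
```

```text
[ 0  0  0  0  0  0  0  0  9 18  8  1  0  0  0  0  0  0  0  0  0  0  0  0
  0  0  0  0  0  0  0]
```

View pics/cmp.png

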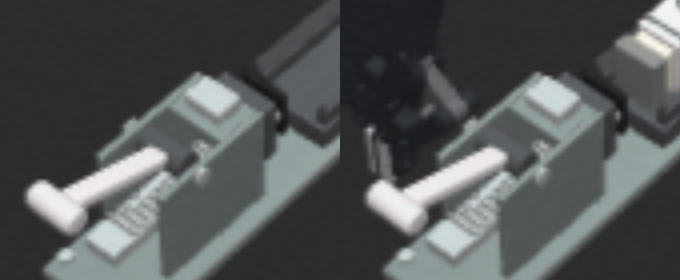

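The jaw doesn't appear to have advanced on that pump. I'll press again and look with the wrist camera while it's down.

>>> {"op": "move_arm", "data": {
  "plan": [
    [[1, 0, 0], [0, 0, 0]],
    [[1.5, 0, 0], [0, 0, 0]],
    [[2, 0, 0], [0, 0, 0]],
    [[2, 0, 0], [0, 0, 0]]
  ]
}}

```text
clock: 13.98
tool_pos: [564.9, -242.5, 105.5]
orientation: [1.105, 1.273, -1.105]
ft_force: [-0.2, -0.4, -0.4]
finger_gap: -0.2
```

```bash
python3 - <<'E'
from h import *
p,R,o=tool();print(L_(p),o['ft_force'],o['clock'])
q=shot('wrist');a=cv2.cvtColor(q['frame'],cv2.COLOR_RGB2BGR)[130:330,150:360]
cv2.imwrite('pics/w10.png',cv2.resize(a,None,fx=2.8,fy=2.8))
q=shot('scene');cv2.imwrite('pics/s10.png',cv2.resize(cv2.cvtColor(q['frame'][205:275,170:260],cv2.COLOR_RGB2BGR),None,fx=7,fy=7))
E
```

```text
[-194.835    0.089  105.534] [-0.241 -0.367 -0.374] 13.975
```

View pics/w10.png

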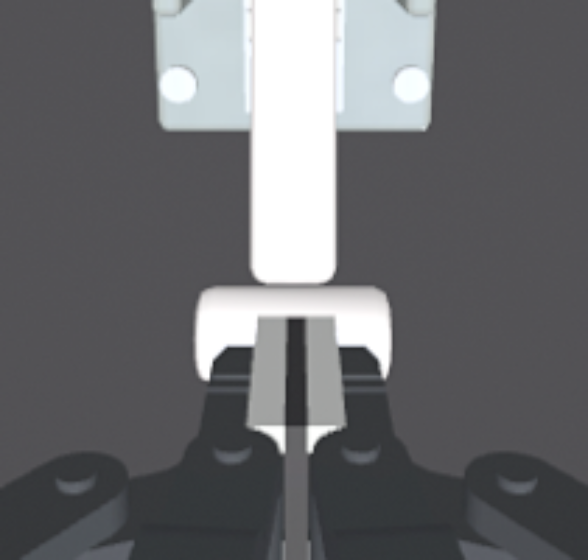

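View pics/s10.png

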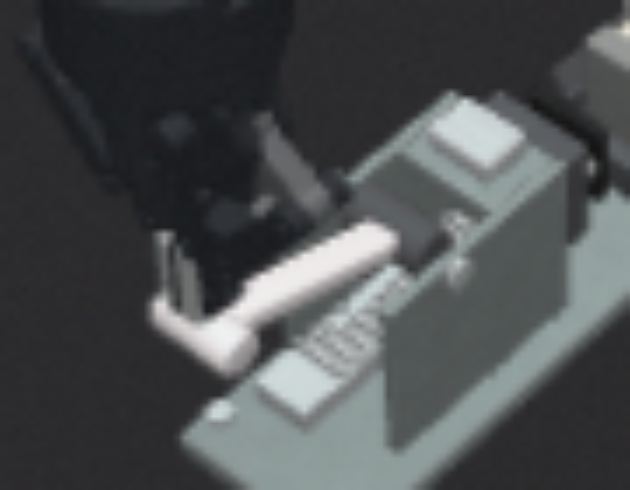

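```bash
python3 - <<'E'
from h import *
p,R,o=tool();print(L_(p),o['ft_force'],o['clock'])
for n in('wrist','scene'):
    q=shot(n)
    W=cloud(q);M=np.linalg.inv(q['world_from_camera']);K=q['intrinsics']
    for z in (122,105,86):
        c=M@np.r_[W_(-194,0,z),1];print(z,(K@c[:3])[:2]/c[2])
    if n=='wrist':
        d=W[...,:2]-CO; lx=d@CX;ly=d@CY
        for r in range(228,270,2): print(r,[(int(lx[r,c]),int(ly[r,c]),round(float(W[r,c,2]),1)) for c in (224,230,256,284)])
E
```

```text
[-194.968   -0.132  106.13 ] [-0.098 -0.338 -0.313] 14.075
122 [255.025 252.184]
105 [255.071 238.06 ]
86 [255.113 224.989]
228 [(-232, 28, 1.1), (-232, 22, 1.3), (-183, 0, 116.1), (-232, -25, 1.6)]
230 [(-234, 28, 0.2), (-233, 22, 1.8), (-234, 0, 0.3), (-234, -26, 0.7)]
232 [(-187, 16, 111.9), (-186, 13, 113.7), (-186, 0, 112.8), (-187, -15, 111.9)]
234 [(-187, 16, 115.1), (-186, 13, 115.8), (-186, 0, 115.9), (-186, -15, 115.1)]
236 [(-187, 16, 117.0), (-187, 13, 116.5), (-187, 0, 115.8), (-186, -14, 117.5)]
238 [(-187, 16, 118.2), (-187, 12, 118.0), (-188, 0, 117.9), (-187, -14, 117.9)]
240 [(-188, 15, 120.2), (-188, 12, 118.8), (-188, 0, 119.8), (-188, -14, 120.0)]
242 [(-189, 15, 119.8), (-188, 12, 121.4), (-184, 0, 130.5), (-188, -14, 120.8)]
244 [(-189, 15, 122.1), (-190, 12, 119.9), (-183, 0, 133.8), (-189, -14, 120.7)]
246 [(-190, 15, 122.9), (-190, 12, 121.7), (-183, 0, 135.8), (-190, -14, 122.3)]
248 [(-191, 15, 122.4), (-192, 12, 121.1), (-182, 0, 139.6), (-191, -14, 122.4)]
250 [(-192, 15, 123.5), (-191, 12, 123.8), (-183, 0, 140.8), (-192, -14, 122.5)]
252 [(-193, 15, 122.1), (-192, 12, 124.2), (-183, 0, 142.1), (-193, -14, 123.2)]
254 [(-193, 15, 124.1), (-186, 11, 137.7), (-183, 0, 143.4), (-194, -14, 122.9)]
256 [(-195, 15, 123.7), (-187, 11, 137.8), (-183, 0, 145.4), (-187, -13, 138.5)]
258 [(-196, 15, 123.0), (-187, 11, 140.2), (-183, 0, 147.2), (-187, -13, 139.2)]
260 [(-197, 15, 123.0), (-188, 11, 140.8), (-183, 0, 149.4), (-187, -12, 142.2)]
262 [(-200, 16, 121.3), (-187, 10, 144.0), (-183, 0, 150.5), (-187, -12, 144.1)]
264 [(-201, 16, 121.1), (-187, 10, 145.6), (-183, 0, 152.3), (-187, -12, 144.7)]
266 [(-187, 13, 146.7), (-187, 10, 147.4), (-183, 0, 154.7), (-187, -12, 146.5)]
268 [(-187, 13, 149.0), (-187, 10, 148.3), (-183, 0, 155.5), (-187, -12, 148.7)]
122 [198.354 249.01 ]
105 [198.958 253.743]
86 [199.619 258.92 ]
```

The wrist depth shows the real fingertips end roughly 18 mm above the reported TCP when shut. At TCP 106 the roller is still at rest at z=122, so the first stroke was only about half. I'll press deeper.

>>> {"op": "move_arm", "data": {
  "plan": [
    [[0.8, 0, 0], [0, 0, 0]],
    [[1.6, 0, 0], [0, 0, 0]],
    [[2.4, 0, 0], [0, 0, 0]],
    [[3, 0, 0], [0, 0, 0]],
    [[3.3, 0, 0], [0, 0, 0]],
    [[3.3, 0, 0], [0, 0, 0]]
  ]
}}

```text
clock: 14.92
tool_pos: [565.1, -242.5, 73.0]
orientation: [1.105, 1.273, -1.105]
ft_force: [2.8, 1.0, 3.9]
finger_gap: 0.0
```

```bash
cat > rol.py <<'E'
from h import *
p,R,o=tool();print(L_(p),o['ft_force'],o['clock'])
q=shot('wrist');W=cloud(q);d=W[...,:2]-CO; lx=d@CX;ly=d@CY;z=W[...,2]
m=(lx>-215)&(lx<-178)&(abs(ly)>12.5)&(abs(ly)<19)&(z>60)&(z<126)
print('roller', np.percentile(z[m],(50,90,97)).round(1), np.percentile(lx[m],(3,97)).round(1))
m=(z>60)&(z<74)&(lx>-20)&(lx<40)&(abs(ly)<14); 
E
python3 rol.py
```

```text
[-194.869   -0.151   73.008] [2.795 0.98  3.902] 14.925
roller [ 92.3 118.7 123.4] [-202.2 -187.1]
```

>>> {"op": "move_arm", "data": {
  "plan": [
    [[0.3, 0, 0], [0, 0, 0]],
    [[0.6, 0, 0], [0, 0, 0]],
    [[0.6, 0, 0], [0, 0, 0]]
  ]
}}

```text
clock: 15.35
tool_pos: [565.2, -242.6, 67.2]
orientation: [1.105, 1.272, -1.105]
ft_force: [2.3, 0.8, 4.3]
finger_gap: -0.2
```

```bash
python3 rol.py; python3 look.py s11
```

```text
[-194.99    -0.156   67.176] [2.252 0.779 4.346] 15.35
roller [ 86.7 114.8 120.3] [-202.2 -187.3]
t 15.4 [-194.999   -0.169   67.264] [4.012 0.343 4.592]
x hist z60-74 from -44 step 3 [ 0  0  0  6  5  1  0  0  0  0  0 11 14  5  0  0  0  0  9 19  2  3  2  2
  3  9  3 12  0  0  0]
cass top x [ 12.1 117.8]
roller z [ 91.3 122.9]
```

View pics/s11.png

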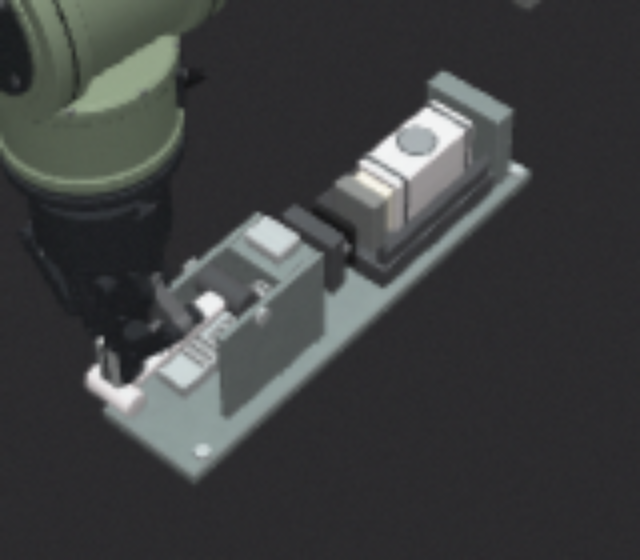

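The jaw advanced one tooth (pad from about -14 to -7) at 36 mm of real stroke. Two more idle pumps.

>>> {"op": "move_arm", "data": {
  "plan": [
    [[-2, 0, 0], [0, 0, 0]],
    [[-4, 0, 0], [0, 0, 0]],
    [[-4, 0, 0], [0, 0, 0]],
    [[-2.8, 0, 0], [0, 0, 0]],
    [[-1.6, 0, 0], [0, 0, 0]],
    [[-0.6, 0, 0], [0, 0, 0]],
    [[0.05, 0, 0], [0, 0, 0]],
    [[0.05, 0, 0], [0, 0, 0]]
  ]
}}

```text
clock: 16.45
tool_pos: [564.9, -242.4, 65.9]
orientation: [1.105, 1.274, -1.105]
ft_force: [1.6, 0.2, 4.1]
finger_gap: 0.4
```

```bash
python3 look.py s12
```

```text
t 16.45 [-194.728    0.04    65.905] [1.578 0.177 4.142]
x hist z60-74 from -44 step 3 [ 0  0  0  0  0  3 25  3  0  0  0  0  0  1 21  5  4  0 12 13  5  3  1  4
  4  7  6 12  0  1  0]
cass top x [  1.4 115. ]
roller z [ 91.  123.3]
```

>>> {"op": "move_arm", "data": {
  "plan": [
    [[-2, 0, 0], [0, 0, 0]],
    [[-4, 0, 0], [0, 0, 0]],
    [[-4, 0, 0], [0, 0, 0]],
    [[-2.8, 0, 0], [0, 0, 0]],
    [[-1.6, 0, 0], [0, 0, 0]],
    [[-0.6, 0, 0], [0, 0, 0]],
    [[0, 0, 0], [0, 0, 0]],
    [[0, 0, 0], [0, 0, 0]]
  ]
}}

```text
clock: 17.5
tool_pos: [564.9, -242.4, 65.9]
orientation: [1.105, 1.274, -1.105]
ft_force: [2.9, 1.3, 4.7]
finger_gap: 0.4
```

```bash
python3 look.py s13
```

```text
t 17.5 [-194.707    0.032   65.869] [2.925 1.307 4.708]
x hist z60-74 from -44 step 3 [ 0  0  0  0  0  0  0  1 21  7  0  0  0  0  0  1 10 12  8  8  2  2  2  0
  5  7  8  9  4  1  0]
cass top x [  7.2 121.8]
roller z [ 92.6 123.9]
```

View pics/s13.png

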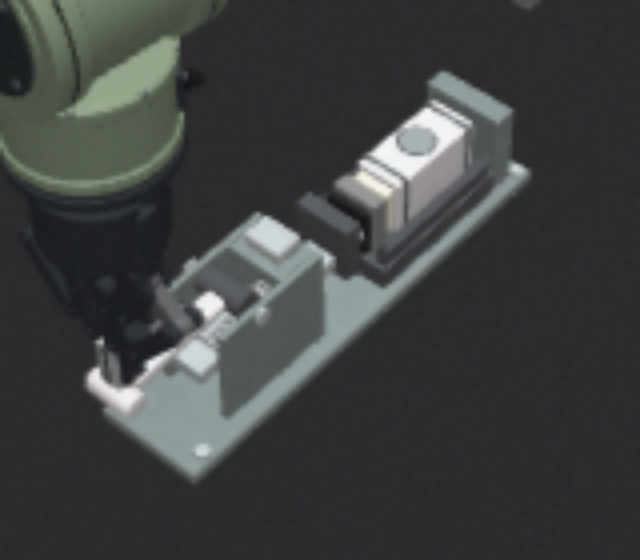

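The pad (350,225 in the crop) is now at the cap. Stroke 4 in parts, reading the force.

>>> {"op": "move_arm", "data": {
  "plan": [
    [[-2, 0, 0], [0, 0, 0]],
    [[-4, 0, 0], [0, 0, 0]],
    [[-4, 0, 0], [0, 0, 0]],
    [[-3, 0, 0], [0, 0, 0]],
    [[-2, 0, 0], [0, 0, 0]],
    [[-1.5, 0, 0], [0, 0, 0]],
    [[-1.5, 0, 0], [0, 0, 0]]
  ]
}}

```text
clock: 18.42
tool_pos: [564.9, -242.4, 80.9]
orientation: [1.105, 1.274, -1.105]
ft_force: [2.0, 0.4, 3.3]
finger_gap: -0.0
```

>>> {"op": "move_arm", "data": {
  "plan": [
    [[0.4, 0, 0], [0, 0, 0]],
    [[0.7, 0, 0], [0, 0, 0]],
    [[0.7, 0, 0], [0, 0, 0]]
  ]
}}

```text
clock: 18.8
tool_pos: [565.0, -242.6, 74.5]
orientation: [1.105, 1.273, -1.105]
ft_force: [1.7, -0.3, 3.7]
finger_gap: -0.0
```

>>> {"op": "move_arm", "data": {
  "plan": [
    [[0.4, 0, 0], [0, 0, 0]],
    [[0.8, 0, 0], [0, 0, 0]],
    [[0.8, 0, 0], [0, 0, 0]]
  ]
}}

```text
clock: 19.18
tool_pos: [565.1, -242.6, 66.6]
orientation: [1.105, 1.273, -1.105]
ft_force: [0.3, -0.3, 5.4]
finger_gap: -0.3
```

```bash
python3 look.py s14
```

```text
t 19.175 [-194.946   -0.057   66.552] [ 0.28  -0.279  5.361]
x hist z60-74 from -44 step 3 [ 0  0  0  0  0  0  0  0  0  0 16 13  1  0  0  0  0  0 10 12  6  6  1  0
  2  0  7  6  8  8  0]
cass top x [  1.6 119.9]
roller z [ 90.3 122.6]
```

View pics/s14.png

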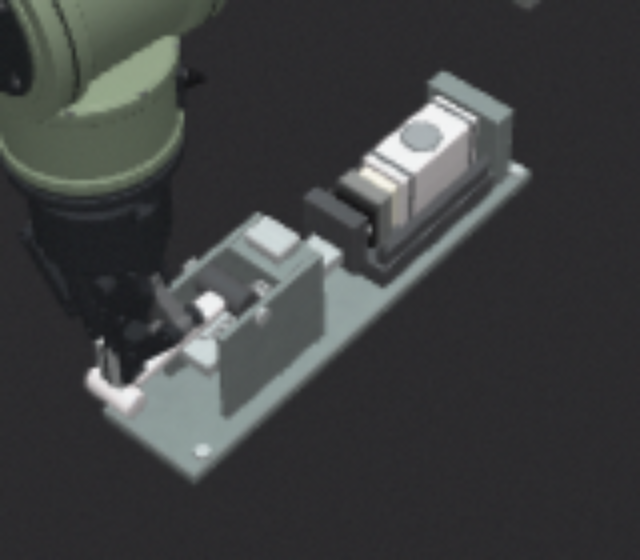

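The cassette is being pushed towards the stop (window moved from (416,140) to (421,135)). Stroke 5.

>>> {"op": "move_arm", "data": {
  "plan": [
    [[-2, 0, 0], [0, 0, 0]],
    [[-4, 0, 0], [0, 0, 0]],
    [[-4, 0, 0], [0, 0, 0]],
    [[-3, 0, 0], [0, 0, 0]],
    [[-2, 0, 0], [0, 0, 0]],
    [[-1.5, 0, 0], [0, 0, 0]],
    [[-1.5, 0, 0], [0, 0, 0]]
  ]
}}

```text
clock: 20.1
tool_pos: [564.9, -242.4, 80.9]
orientation: [1.105, 1.274, -1.105]
ft_force: [1.8, 0.0, 4.3]
finger_gap: 0.2
```

>>> {"op": "move_arm", "data": {
  "plan": [
    [[0.3, 0, 0], [0, 0, 0]],
    [[0.6, 0, 0], [0, 0, 0]],
    [[0.6, 0, 0], [0, 0, 0]]
  ]
}}

```text
clock: 20.48
tool_pos: [565.1, -242.7, 75.5]
orientation: [1.105, 1.273, -1.105]
ft_force: [0.6, 0.6, 4.9]
finger_gap: 0.3
```

>>> {"op": "move_arm", "data": {
  "plan": [
    [[0.3, 0, 0], [0, 0, 0]],
    [[0.5, 0, 0], [0, 0, 0]],
    [[0.5, 0, 0], [0, 0, 0]]
  ]
}}

```text
clock: 20.85
tool_pos: [565.2, -242.8, 70.7]
orientation: [1.105, 1.272, -1.105]
ft_force: [1.1, -0.5, 8.2]
finger_gap: 0.2
```

>>> {"op": "move_arm", "data": {
  "plan": [
    [[0.3, 0, 0], [0, 0, 0]],
    [[0.4, 0, 0], [0, 0, 0]],
    [[0.4, 0, 0], [0, 0, 0]]
  ]
}}

```text
clock: 21.22
tool_pos: [565.2, -242.7, 66.8]
orientation: [1.105, 1.272, -1.105]
ft_force: [0.8, 1.2, 9.2]
finger_gap: -0.1
```

```bash
python3 look.py s15
```

```text
t 21.225 [-195.026   -0.193   66.776] [0.782 1.249 9.199]
x hist z60-74 from -44 step 3 [ 0  0  0  0  0  0  0  0  0  0  0  0 15 13  0  0  0  0  0  0  6 16  7  8
  2  1  2  2  6  9  9]
cass top x [  1.4 122.7]
roller z [ 90.8 123.8]
```

View pics/s15.png

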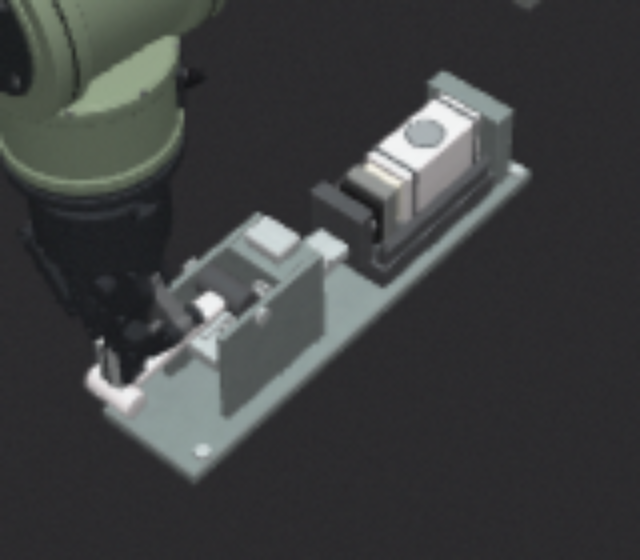

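The cap began to slide at about TCP 72 (8–9 N). Stroke 6, with finer steps.

>>> {"op": "move_arm", "data": {
  "plan": [
    [[-2, 0, 0], [0, 0, 0]],
    [[-4, 0, 0], [0, 0, 0]],
    [[-4, 0, 0], [0, 0, 0]],
    [[-3, 0, 0], [0, 0, 0]],
    [[-2.2, 0, 0], [0, 0, 0]],
    [[-1.8, 0, 0], [0, 0, 0]],
    [[-1.8, 0, 0], [0, 0, 0]]
  ]
}}

```text
clock: 22.15
tool_pos: [565.1, -242.4, 83.4]
orientation: [1.105, 1.273, -1.105]
ft_force: [0.9, -0.3, 7.6]
finger_gap: 0.1
```

>>> {"op": "move_arm", "data": {
  "plan": [
    [[0.3, 0, 0], [0, 0, 0]],
    [[0.6, 0, 0], [0, 0, 0]],
    [[0.6, 0, 0], [0, 0, 0]]
  ]
}}

```text
clock: 22.52
tool_pos: [565.1, -242.5, 77.5]
orientation: [1.105, 1.273, -1.105]
ft_force: [1.3, -0.1, 7.4]
finger_gap: -0.2
```

>>> {"op": "move_arm", "data": {
  "plan": [
    [[0.2, 0, 0], [0, 0, 0]],
    [[0.4, 0, 0], [0, 0, 0]],
    [[0.4, 0, 0], [0, 0, 0]]
  ]
}}

```text
clock: 22.9
tool_pos: [565.1, -242.5, 73.6]
orientation: [1.105, 1.273, -1.105]
ft_force: [1.9, 0.6, 7.3]
finger_gap: 0.2
```

>>> {"op": "move_arm", "data": {
  "plan": [
    [[0.2, 0, 0], [0, 0, 0]],
    [[0.3, 0, 0], [0, 0, 0]],
    [[0.3, 0, 0], [0, 0, 0]]
  ]
}}

```text
clock: 23.28
tool_pos: [565.1, -242.5, 70.7]
orientation: [1.105, 1.273, -1.105]
ft_force: [1.0, -0.3, 8.6]
finger_gap: 0.3
```

>>> {"op": "move_arm", "data": {
  "plan": [
    [[0.1, 0, 0], [0, 0, 0]],
    [[0.2, 0, 0], [0, 0, 0]],
    [[0.2, 0, 0], [0, 0, 0]]
  ]
}}

```text
clock: 23.65
tool_pos: [565.2, -242.4, 68.7]
orientation: [1.105, 1.273, -1.104]
ft_force: [1.7, 0.6, 9.0]
finger_gap: -0.1
```

>>> {"op": "move_arm", "data": {
  "plan": [
    [[0.1, 0, 0], [0, 0, 0]],
    [[0.2, 0, 0], [0, 0, 0]],
    [[0.2, 0, 0], [0, 0, 0]]
  ]
}}

```text
clock: 24.02
tool_pos: [565.1, -242.4, 66.7]
orientation: [1.105, 1.273, -1.104]
ft_force: [1.4, -0.2, 8.3]
finger_gap: 0.1
```

```bash
python3 look.py s16
```

```text
t 24.025 [-194.76    -0.13    66.727] [ 1.391 -0.198  8.277]
x hist z60-74 from -44 step 3 [ 0  0  0  0  0  0  0  0  0  0  0  0  0  0  5 21  1  0  0  0  0  0  1 15
  7  9  2  4  1  1  6]
cass top x [  1.2 123.1]
roller z [ 90.7 124.4]
```

View pics/s16.png

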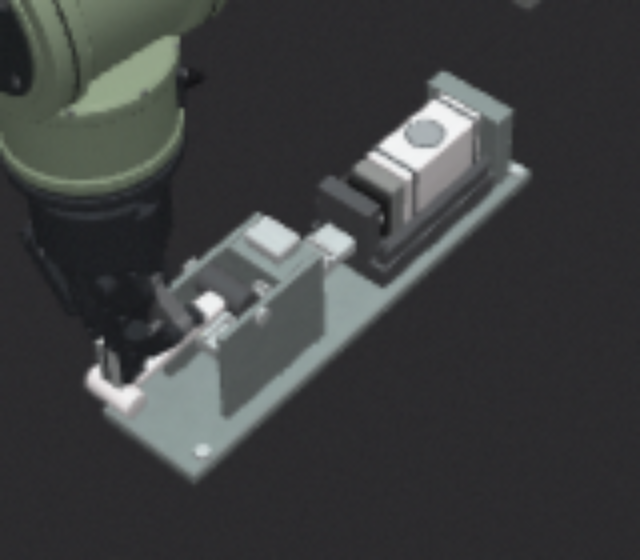

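The cap is almost in, with no firmness yet. On stroke 7 I'll come down carefully from the top.

>>> {"op": "move_arm", "data": {
  "plan": [
    [[-2, 0, 0], [0, 0, 0]],
    [[-4, 0, 0], [0, 0, 0]],
    [[-4, 0, 0], [0, 0, 0]],
    [[-3.5, 0, 0], [0, 0, 0]],
    [[-3.1, 0, 0], [0, 0, 0]],
    [[-2.8, 0, 0], [0, 0, 0]],
    [[-2.8, 0, 0], [0, 0, 0]]
  ]
}}

```text
clock: 24.95
tool_pos: [564.9, -242.6, 95.2]
orientation: [1.105, 1.273, -1.105]
ft_force: [-1.2, 0.3, 3.5]
finger_gap: 0.1
```

>>> {"op": "move_arm", "data": {
  "plan": [
    [[0.1, 0, 0], [0, 0, 0]],
    [[0.2, 0, 0], [0, 0, 0]],
    [[0.2, 0, 0], [0, 0, 0]]
  ]
}}

```text
clock: 25.32
tool_pos: [565.0, -242.7, 93.6]
orientation: [1.105, 1.273, -1.105]
ft_force: [-2.7, -0.2, 4.0]
finger_gap: 0.3
```

>>> {"op": "move_arm", "data": {
  "plan": [
    [[0.1, 0, 0], [0, 0, 0]],
    [[0.2, 0, 0], [0, 0, 0]],
    [[0.2, 0, 0], [0, 0, 0]]
  ]
}}

```text
clock: 25.7
tool_pos: [565.0, -242.6, 91.5]
orientation: [1.105, 1.273, -1.105]
ft_force: [-2.8, -0.0, 5.0]
finger_gap: -0.3
```

>>> {"op": "move_arm", "data": {
  "plan": [
    [[0.1, 0, 0], [0, 0, 0]],
    [[0.2, 0, 0], [0, 0, 0]],
    [[0.2, 0, 0], [0, 0, 0]]
  ]
}}

```text
clock: 26.08
tool_pos: [565.1, -242.7, 89.7]
orientation: [1.105, 1.272, -1.105]
ft_force: [-3.3, -0.6, 7.4]
finger_gap: -0.3
```

>>> {"op": "move_arm", "data": {
  "plan": [
    [[0.1, 0, 0], [0, 0, 0]],
    [[0.15, 0, 0], [0, 0, 0]],
    [[0.15, 0, 0], [0, 0, 0]]
  ]
}}

```text
clock: 26.45
tool_pos: [565.1, -242.8, 88.3]
orientation: [1.105, 1.272, -1.105]
ft_force: [-3.3, -1.3, 9.1]
finger_gap: 0.1
```

>>> {"op": "move_arm", "data": {
  "plan": [
    [[0.1, 0, 0], [0, 0, 0]],
    [[0.1, 0, 0], [0, 0, 0]]
  ]
}}

```text
clock: 26.7
tool_pos: [565.1, -242.7, 87.3]
orientation: [1.105, 1.272, -1.105]
ft_force: [-3.8, -0.8, 8.2]
finger_gap: -0.1
```

>>> {"op": "move_arm", "data": {
  "plan": [
    [[0.1, 0, 0], [0, 0, 0]],
    [[0.1, 0, 0], [0, 0, 0]]
  ]
}}

```text
clock: 26.95
tool_pos: [565.1, -242.8, 86.2]
orientation: [1.105, 1.272, -1.105]
ft_force: [-3.6, -0.2, 8.5]
finger_gap: -0.3
```

>>> {"op": "move_arm", "data": {
  "plan": [
    [[0.1, 0, 0], [0, 0, 0]],
    [[0.1, 0, 0], [0, 0, 0]]
  ]
}}

```text
clock: 27.2
tool_pos: [565.2, -242.8, 85.3]
orientation: [1.105, 1.272, -1.105]
ft_force: [-3.5, -0.8, 9.6]
finger_gap: -0.3
```

>>> {"op": "move_arm", "data": {
  "plan": [
    [[0.1, 0, 0], [0, 0, 0]],
    [[0.1, 0, 0], [0, 0, 0]]
  ]
}}

```text
clock: 27.45
tool_pos: [565.2, -242.8, 84.4]
orientation: [1.105, 1.272, -1.105]
ft_force: [-3.8, -1.9, 10.3]
finger_gap: 0.1
```

Rising, so single steps of 1 mm or less from here.

>>> {"op": "move_arm", "data": {
  "plan": [
    [[0.08, 0, 0], [0, 0, 0]],
    [[0.08, 0, 0], [0, 0, 0]]
  ]
}}

```text
clock: 27.7
tool_pos: [565.2, -242.8, 83.6]
orientation: [1.105, 1.272, -1.105]
ft_force: [-2.7, -1.2, 10.7]
finger_gap: 0.1
```

>>> {"op": "move_arm", "data": {
  "plan": [
    [[0.08, 0, 0], [0, 0, 0]],
    [[0.08, 0, 0], [0, 0, 0]]
  ]
}}

```text
clock: 27.95
tool_pos: [565.2, -242.9, 82.9]
orientation: [1.105, 1.272, -1.105]
ft_force: [-3.8, -1.5, 11.9]
finger_gap: -0.3
```

>>> {"op": "move_arm", "data": {
  "plan": [
    [[0.08, 0, 0], [0, 0, 0]],
    [[0.08, 0, 0], [0, 0, 0]]
  ]
}}

```text
clock: 28.2
tool_pos: [565.3, -242.9, 82.2]
orientation: [1.105, 1.272, -1.105]
ft_force: [-4.3, -1.4, 12.6]
finger_gap: -0.0
```

>>> {"op": "move_arm", "data": {
  "plan": [
    [[0.06, 0, 0], [0, 0, 0]],
    [[0.06, 0, 0], [0, 0, 0]]
  ]
}}

```text
clock: 28.45
tool_pos: [565.3, -242.9, 81.6]
orientation: [1.105, 1.272, -1.105]
ft_force: [-3.8, -0.9, 13.6]
finger_gap: -0.3
```

```bash
python3 look.py s17; python3 -c "
from h import *
f=[]
for i in range(4): cams.camera('scene'); f.append(monitor.get_obs()['ft_force'][2])
print(f)"
```

```text
t 28.45 [-195.242   -0.233   81.609] [-3.806 -0.883 13.641]
x hist z60-74 from -44 step 3 [ 0  0  0  0  0  0  0  0  0  0  0  0  0  0  0 12 15  1  0  0  0  0  0  8
 13  6  6  1  1  0  4]
cass top x [  3.6 122.1]
roller z [102.4 127.8]
[np.float64(13.261950364895206), np.float64(13.380615823755452), np.float64(13.261733341125522), np.float64(13.128671007466636)]
```

View pics/s17.png

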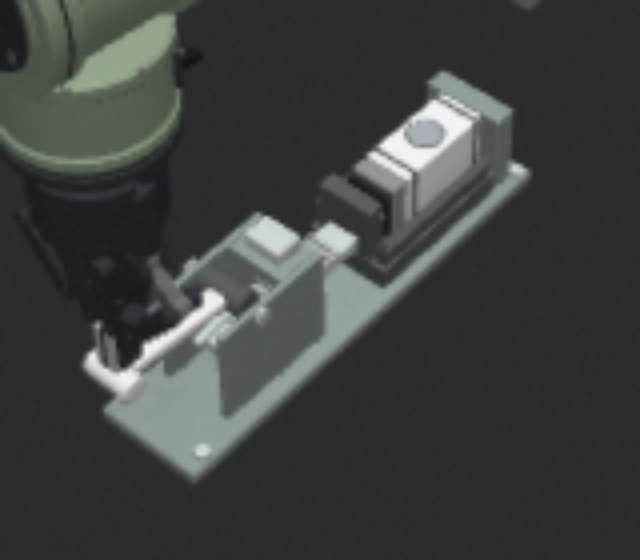

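Firm: about 13.3 N steady on the roller against 8.4 N while sliding, which is about 27 N on the cap. Stop here, let the trigger up and go to the release.

>>> {"op": "move_arm", "data": {
  "plan": [
    [[-1, 0, 0], [0, 0, 0]],
    [[-2.5, 0, 0], [0, 0, 0]],
    [[-6, 0, 0], [0, 0, 0]],
    [[-7, 0, -1], [0, 0, 0]],
    [[-7, 0, -6], [0, 0, 0]],
    [[-7, 0, -11], [0, 0, 0]],
    [[-7, 0, -13.3], [0, 0, 0]],
    [[-7, 0, -13.3], [0, 0, 0]]
  ]
}}

```text
clock: 29.7
tool_pos: [546.4, -108.9, 151.3]
orientation: [1.103, 1.274, -1.102]
ft_force: [1.0, -1.2, -0.6]
finger_gap: -0.2
```

```bash
python3 - <<'E'
from h import *
p,R,o=tool();print(L_(p),o['ft_force'],o['clock'],abs(o['dq']).max())
q=shot('wrist','w18.png')
W=cloud(q).reshape(-1,3);W=W[np.isfinite(W[:,2])]
d=W[:,:2]-CO;L=np.c_[d@CX,d@CY,W[:,2]]
k=L[(abs(L[:,2]-102)<4)&(L[:,0]>-80)&(L[:,0]<-40)&(abs(L[:,1])<20)];print('rel',np.percentile(k,(1,50,99),axis=0).round(1))
rel(W_(-61.8,0.3,90),RC)
E
```

```text
[-59.883  -0.302 151.308] [ 1.005 -1.203 -0.559] 29.7 0.044323872255849016
rel [[-73.5 -14.2  98.8]
 [-62.    0.6 102.5]
 [-52.4  14.9 104.1]]
shift cm [ 6.12 -0.04  0.03] turn [ 0.002 -0.     0.   ]
```

View pics/w18.png

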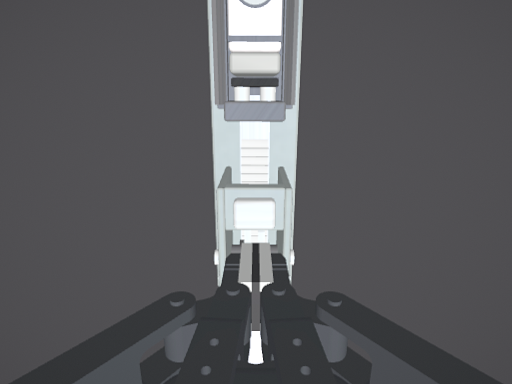

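Cap looks fully in (no cream collar visible near (255,60)). The tips stand over the release (255,214). Press down.

>>> {"op": "move_arm", "data": {
  "plan": [
    [[2, 0, 0], [0, 0, 0]],
    [[4, 0, 0], [0, 0, 0]],
    [[5.5, 0, 0], [0, 0, 0]],
    [[6.4, 0, 0], [0, 0, 0]],
    [[6.7, 0, 0], [0, 0, 0]],
    [[6.7, 0, 0], [0, 0, 0]]
  ]
}}

```text
clock: 30.5
tool_pos: [546.5, -111.0, 84.3]
orientation: [1.105, 1.272, -1.105]
ft_force: [-0.2, -0.2, 1.0]
finger_gap: 0.1
```

>>> {"op": "move_arm", "data": {
  "plan": [
    [[0.3, 0, 0], [0, 0, 0]],
    [[0.6, 0, 0], [0, 0, 0]],
    [[0.6, 0, 0], [0, 0, 0]]
  ]
}}

```text
clock: 30.88
tool_pos: [546.6, -111.0, 78.2]
orientation: [1.105, 1.272, -1.104]
ft_force: [1.3, -0.5, 3.1]
finger_gap: -0.2
```

```bash
python3 look.py s19
```

```text
t 30.875 [-62.033  -0.256  78.161] [ 1.35  -0.521  3.089]
x hist z60-74 from -44 step 3 [ 0  0  0  0  0  1  0  0  0  0  0  0  0  0 16 13  0  0  0  0  0  0 12  8
  2 10  3  1  0  2  0]
cass top x [  0.8 122.4]
roller z [119.7 124.6]
```

View pics/s19.png

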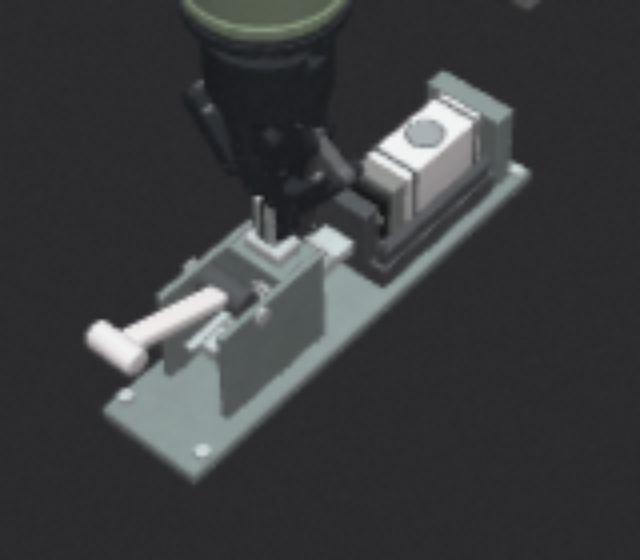

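The tips are on the release block and have contact at 3 N. Continue downwards.

>>> {"op": "move_arm", "data": {
  "plan": [
    [[0.2, 0, 0], [0, 0, 0]],
    [[0.35, 0, 0], [0, 0, 0]],
    [[0.35, 0, 0], [0, 0, 0]],
    [[0.35, 0, 0], [0, 0, 0]]
  ]
}}

```text
clock: 31.42
tool_pos: [546.6, -111.0, 74.9]
orientation: [1.105, 1.272, -1.104]
ft_force: [0.0, -1.9, 5.5]
finger_gap: 0.2
```

```bash
python3 look.py s20
```

```text
t 31.425 [-61.999  -0.268  74.89 ] [ 0.017 -1.865  5.49 ]
x hist z60-74 from -44 step 3 [ 0  0  0  0  0  0  0  1  0  2 18  4  4  0  0  0  0  0  0  0  0  0  0  0
  0 18  6  0  0  0  2]
cass top x [ 32.5 121.7]
roller z [119.1 125.4]
```

View pics/s20.png

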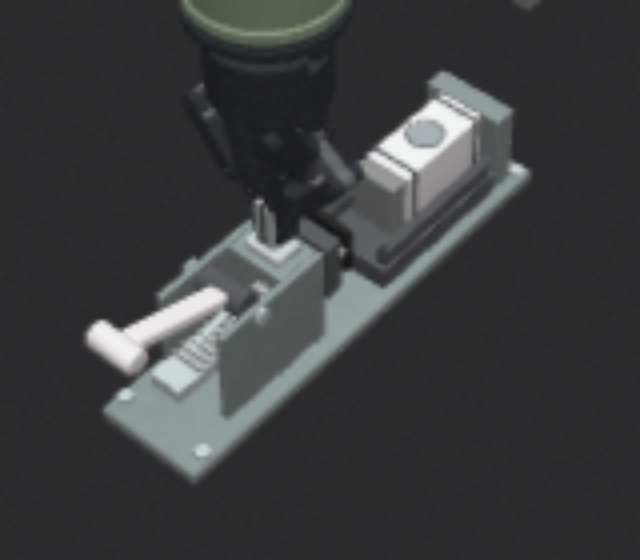

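The jaw is springing back. Hold the release a bit deeper so that it returns fully.

>>> {"op": "move_arm", "data": {
  "plan": [
    [[0.08, 0, 0], [0, 0, 0]],
    [[0.08, 0, 0], [0, 0, 0]],
    [[0.08, 0, 0], [0, 0, 0]],
    [[0.08, 0, 0], [0, 0, 0]],
    [[0.08, 0, 0], [0, 0, 0]],
    [[0.08, 0, 0], [0, 0, 0]]
  ]
}}

```text
clock: 32.22
tool_pos: [546.6, -110.9, 74.2]
orientation: [1.105, 1.272, -1.104]
ft_force: [0.6, -0.2, 7.3]
finger_gap: -0.1
```

```bash
python3 look.py s21
```

```text
t 32.225 [-61.976  -0.272  74.153] [ 0.644 -0.233  7.305]
x hist z60-74 from -44 step 3 [ 0  0  0  0  0  0  0  0 10 11  6  1  0  0  0  0  0  0  0  0  0  0  0  0
  0 19  5  1  3  1  4]
cass top x [ 31.6 122.8]
roller z [120.  124.8]
```

>>> {"op": "move_arm", "data": {
  "plan": [
    [[-2, 0, 0], [0, 0, 0]],
    [[-6, 0, 0], [0, 0, 0]],
    [[-12, 0, 0], [0, 0, 0]],
    [[-16, 0, -6], [0, 0, 0]],
    [[-18, 0, -12], [0, 0, 0]],
    [[-18, 0, -18], [0, 0, 0]],
    [[-18, 0, -19.5], [0, 0, 0]],
    [[-18, 0, -19.5], [0, 0, 0]]
  ]
}}

```text
clock: 33.28
tool_pos: [518.6, 83.5, 253.8]
orientation: [1.103, 1.274, -1.103]
ft_force: [-0.2, -0.8, -0.2]
finger_gap: -0.2
```

```bash
python3 - <<'E'
from h import *
p,R,o=tool();print(L_(p),o['ft_force'],o['clock'])
q=shot('wrist','w22.png')
W=cloud(q).reshape(-1,3);W=W[np.isfinite(W[:,2])]
d=W[:,:2]-CO;L=np.c_[d@CX,d@CY,W[:,2]]
k=L[(abs(L[:,2]-76)<5)&(L[:,0]>15)&(L[:,0]<150)&(abs(L[:,1])<30)]
print('edges',np.percentile(k[k[:,0]<125],(1,50,99),axis=0).round(1))
k=k[k[:,0]<124];print(cv2.minAreaRect(k[:,:2].astype('float32')))
k=L[(L[:,2]>60)&(L[:,2]<74)&(L[:,0]>-30)&(L[:,0]<28)&(abs(L[:,1])<14)];print('pad',np.percentile(k,(1,50,99),axis=0).round(1))
E
python3 look.py s22
```

```text
[134.497   0.291 253.838] [-0.159 -0.792 -0.221] 33.275
edges [[ 49.6 -17.1  73.7]
 [ 89.3   0.6  76.7]
 [124.2  18.   78.6]]
((79.93218994140625, 0.3695220947265625), (88.15570068359375, 35.94529724121094), 0.26841944456100464)
t 33.325 [132.897   0.222 253.661] [-0.493 -0.638 -0.395]
x hist z60-74 from -44 step 3 [ 0  0  0  0  0  0  0  2  6 20  9  1  0  0  0  0  0  0  0  0  0  0  0  0
  1 20 10  1  1  1  2]
cass top x [ 30.8 122.9]
roller z [119.8 124.9]Traceback (most recent call last):
  File "<stdin>", line 9, in <module>
    return _quantile_unchecked(
        a, q, axis, out, overwrite_input, method, keepdims, weights)
    return _ureduce(a,
                    func=_quantile_ureduce_func,
    ...<5 lines>...
                    overwrite_input=overwrite_input,
                    method=method)
    r = func(a, **kwargs)
    result = _quantile(arr,
                       quantiles=q,
    ...<2 lines>...
                       out=out,
                       weights=wgt)
    slices_having_nans = np.isnan(arr[-1, ...])
                                  ~~~^^^^^^^^^
IndexError: index -1 is out of bounds for axis 0 with size 0
```

View pics/w22.png

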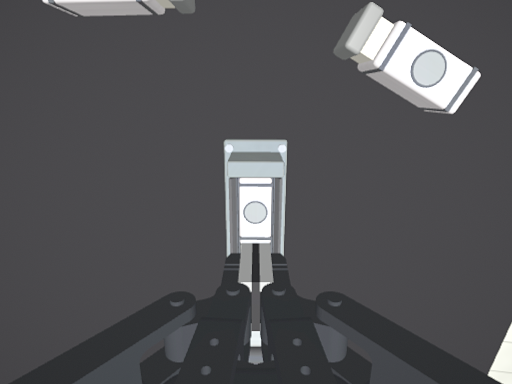

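View pics/s22.png

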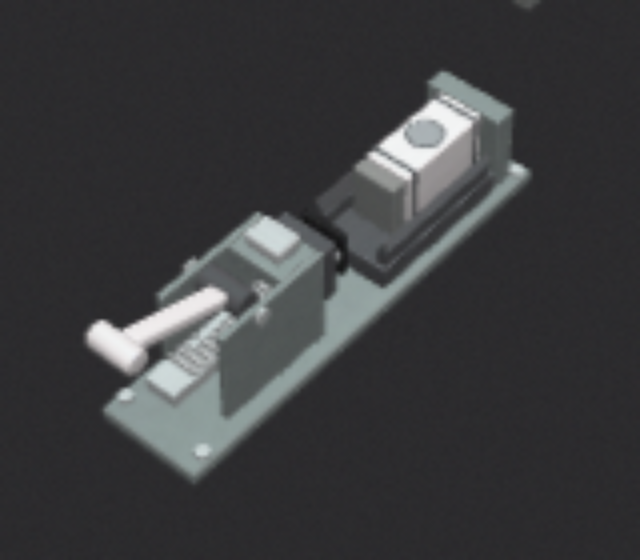

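The jaw is back. One unobstructed wrist look to check the cap length, and a check of the bystanders.

>>> {"op": "move_arm", "data": {
  "plan": [
    [[-2, 0, -3], [0, 0, 0]],
    [[-3, 0, -6], [0, 0, 0]],
    [[-3, 0, -7], [0, 0, 0]],
    [[-3, 0, -7], [0, 0, 0]],
    [[-3, 0, -7], [0, 0, 0]]
  ]
}}

```text
clock: 34.0
tool_pos: [509.4, 149.9, 283.4]
orientation: [1.105, 1.272, -1.107]
ft_force: [0.3, -1.1, 1.0]
finger_gap: 0.1
```

```bash
python3 - <<'E'
from h import *
p,R,o=tool();print(L_(p),o['ft_force'],o['clock'])
q=shot('wrist','w23.png')
W=cloud(q).reshape(-1,3);W=W[np.isfinite(W[:,2])]
d=W[:,:2]-CO;L=np.c_[d@CX,d@CY,W[:,2]]
k=L[(abs(L[:,2]-76)<5)&(L[:,0]>15)&(L[:,0]<124)&(abs(L[:,1])<22)]
print('cass',np.percentile(k,(0.5,50,99.5),axis=0).round(1),cv2.minAreaRect(k[:,:2].astype('float32')))
for x in range(20,130,2):
    s=L[(abs(L[:,0]-x)<1)&(abs(L[:,1])<12)]
    if len(s) and (x<54 or x>110): print(x,len(s),np.percentile(s[:,2],(10,50,90)).round(1))
k=L[(L[:,2]>60)&(L[:,2]<74)&(L[:,0]>-30)&(L[:,0]<20)&(abs(L[:,1])<14)];print('pad',len(k),np.percentile(k,(1,50,99),axis=0).round(1) if len(k) else '')
q=shot('scene');W=cloud(q)
m=(W[...,2]>8)&(W[...,2]<200)
for n,c in(('flask',(451,457)),('jar',(434,-420)),('weight',(646,396))):
    P=W[m&(np.hypot(W[...,0]-c[0],W[...,1]-c[1])<70)];zt=np.percentile(P[:,2],98);print(n,P[P[:,2]>zt-5][:,:2].mean(0).round(0),zt.round(0))
E
```

```text
[201.483   0.061 283.388] [ 0.33  -1.111  0.979] 34.0
cass [[102.3 -16.9  72.8]
 [113.4   0.7  76.5]
 [123.7  18.4  78.4]] ((113.01344299316406, 0.7125663757324219), (35.493919372558594, 21.771682739257812), 89.63167572021484)
112 31 [75.9 76.9 77.4]
114 27 [75.6 76.3 77.4]
116 29 [76.4 76.9 77.4]
118 25 [75.9 76.3 77.4]
120 35 [76.  76.8 77.7]
122 25 [75.5 76.7 78.1]
124 40 [75.1 76.4 77.2]
126 27 [74.9 75.5 76.1]
128 27 [76.1 76.5 77.5]
pad 0 
flask [450. 457.] 107.0
jar [ 436. -420.] 89.0
weight [647. 395.] 72.0
```

View pics/w23.png

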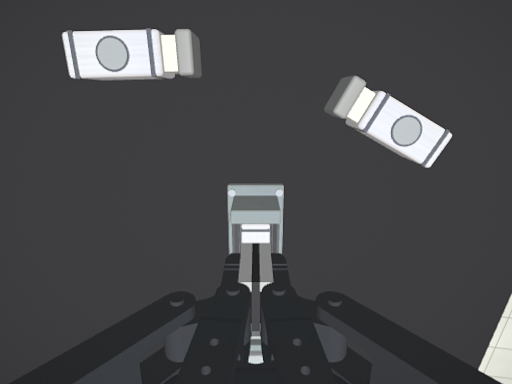

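Wrong direction: the fingers hide it. Shift the other way.

>>> {"op": "move_arm", "data": {
  "plan": [
    [[0, 0, 5], [0, 0, 0]],
    [[0, 0, 10], [0, 0, 0]],
    [[0, 0, 15], [0, 0, 0]],
    [[0, 0, 17], [0, 0, 0]],
    [[0, 0, 17], [0, 0, 0]],
    [[0, 0, 17], [0, 0, 0]],
    [[0, 0, 17], [0, 0, 0]]
  ]
}}

```text
clock: 34.98
tool_pos: [533.0, -16.1, 283.9]
orientation: [1.104, 1.273, -1.104]
ft_force: [0.4, -1.2, -1.0]
finger_gap: -0.6
```

```bash
python3 - <<'E'
from h import *
p,R,o=tool();print(L_(p),o['ft_force'],o['clock'])
q=shot('wrist','w24.png')
W=cloud(q).reshape(-1,3);W=W[np.isfinite(W[:,2])]
d=W[:,:2]-CO;L=np.c_[d@CX,d@CY,W[:,2]]
for x in range(24,140,2):
    s=L[(abs(L[:,0]-x)<1)&(abs(L[:,1])<12)&(L[:,2]<120)]
    if len(s) and (x<54 or x>116): print(x,len(s),np.percentile(s[:,2],(10,50,90)).round(1))
k=L[(abs(L[:,2]-76)<5)&(L[:,0]>15)&(L[:,0]<124)&(abs(L[:,1])<22)]
print('cass',np.percentile(k,(0.5,50,99.5),axis=0).round(1),cv2.minAreaRect(k[:,:2].astype('float32')))
k=L[(L[:,2]>60)&(L[:,2]<74)&(L[:,0]>-30)&(L[:,0]<20)&(abs(L[:,1])<14)];print('pad',len(k),np.percentile(k,(1,50,99),axis=0).round(1) if len(k) else '')
E
```

```text
[ 33.856  -0.027 283.872] [ 0.424 -1.2   -1.049] 34.975
24 11 [31.  31.1 31.6]
34 33 [74.2 75.  75.9]
36 28 [74.8 75.9 76.5]
38 39 [74.8 75.4 76.1]
40 35 [74.4 75.3 76. ]
42 25 [75.  75.8 76.9]
44 40 [74.6 75.6 76.4]
46 40 [73.5 74.4 75. ]
48 21 [75.3 75.9 77.2]
50 39 [76.  76.8 77.4]
52 41 [75.9 76.7 77.6]
118 44 [75.9 76.9 77.6]
120 43 [76.  76.7 77.9]
122 42 [76.1 76.8 77.9]
124 44 [75.5 76.7 77.4]
126 44 [74.  75.4 76.3]
128 44 [75.4 76.5 77.4]
130 44 [76.1 76.9 77.8]
132 44 [75.5 76.6 77.9]
134 44 [75.1 76.6 77.7]
136 43 [75.8 76.8 77.9]
138 44 [75.8 77.  77.9]
cass [[ 33.5 -17.1  72.9]
 [ 81.9   0.6  76.6]
 [123.3  18.4  79. ]] ((78.25328063964844, 0.7306079864501953), (36.21989059448242, 90.3607406616211), 89.86539459228516)
pad 252 [[-27.8 -13.4  60.2]
 [-14.5   0.3  69.9]
 [-10.9  13.9  73.5]]
```

View pics/w24.png

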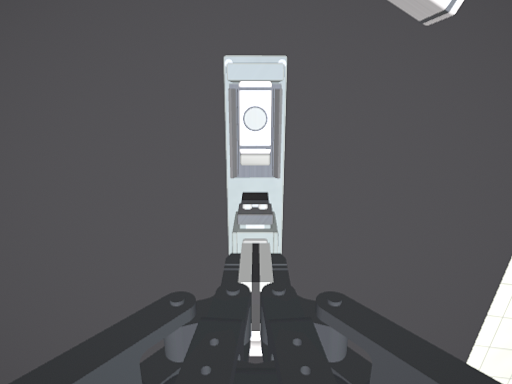

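The cap spans x 33–47 directly against the body at 47–127: no collar is left, and the length is 94 mm. The pad is back at about -11. Hand in.

```bash
python3 -c "
from h import *
print(monitor.get_obs()['clock'],abs(monitor.get_obs()['dq']).max()); print(job.hand_in())"
```

```text
35.025 0.004047043208970844
the job is handed in; nothing more can be done
None
```

I laid the smallest cassette in the cradle with its cap towards the jaw. I then pumped the clamp until the cap was home, pressed the release and handed in at 35 s; no verdict was reported.

**Pumping:** The first press was too short and did not move the jaw: the shut fingertips end about 19 mm above the reported tool point. After that it took six full pumps, and I stopped partway through a seventh. There the push on the roller held steady at about 13.3 N, up from about 8.4 N while the cap slid. That suggests roughly 26–29 N on the cap. A rougher estimate from the stroke gave up to 38 N, still under 42 N.

**Last checks:**
- **Cap:** it sits directly against the body with no collar showing, and the cassette measures about 94 mm overall.
- **Cassette:** it lies flat and centred, with its body middle at about x = 87 mm (allowed 45–105 mm).
- **Jaw:** the pad is back at about x = -11 mm. It was at about -9 to -10 mm before pumping, so the jaw is back to at least its starting place. I could not read the jaw joint directly.
- **Bystanders:** the flask, jar and weight are within 2 mm of where they started.
- **Robot:** the arm was clear of everything at hand-in.

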